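# Lay out bones under the boom microscope

## Robot

A 6-joint arm with a two-finger parallel gripper is mounted at the origin on the work surface. World frame = base frame: x ahead of the robot, y to its left, z up, the work surface at z = 0. Lengths are in mm, angles in rad, forces in N, time in s.
With the tool pointing down it reaches from about 250 to 850 mm from the base axis. Payload 12.5 kg.
Tool frame: the origin (TCP) lies where the fingers leave the gripper's body, on its centre line; the fingertips stand 84 mm ahead of it and the grasp point (between the pads) lies 65 mm ahead of it; z points along the fingers, y is the line along which they close (so a half turn about z gives the same grasp; the last joint's range is limited). The gripper opens to 93 mm and grips with 3 to 60 N. Pads are 15 mm wide; open, the fingers measure 128 mm over their backs; the gripper's body (75 mm by 188 mm) begins 65 mm behind the grasp point.
Start: joints at [-1.426, 0.351, 1.652, -0, 1.139, -0.085], TCP at [125.301, -535.523, 302.733] pointing down, gripper open.
Joint ranges: [-2.75, 2.75], [-0.79, 2.1], [0.01, 2.65], [-1.57, 4.71], [0.07, 3.14], [-2.87, 2.87]. Speed limits (rad/s): [2.22, 2.22, 2.79, 3.14, 3.14, 3.14].

## Interface

Orientations are given as [roll, pitch, yaw] about the fixed x, y, z axes, in that order (R = Rz(yaw) Ry(pitch) Rx(roll)).
In Python, from bench import robot, camera, job gives the robot as it stands.
- The arm moves only by the tool step_arm, never from a script. Its argument "moves" is a list of rows, each a list of 3 entries, a list of its own where there are three numbers: the turn, a rotation vector about the tool's x, y, z each as a share of 0.1 rad, from -1 to 1, then the shift along the tool's x, y, z each as a share of 0.05 m, from -1 to 1, then the closure, from -1 (fully open) to 1 (shut). A call has exactly 5 rows; each row shifts and turns the commanded pose from where the row before left it, along the tool's axes as they then stand; what a row does not reach is not made up. A row lasts 1/8 s, in which the tool goes at most 62.5 mm and 10.7 degrees, less where a joint would pass 70% of its speed; a pose out of reach is approached as far as the arm can. A call with a number of a shift or a turn outside -1 to 1 is refused whole. A call with a gripper value outside its range is refused whole. The fingers move at their own pace and stop on an object; "newtons" is the grip in N (left out, the last holds). Time passes only in rows, so rows that do not move let the fingers close, or fill a call up. It gives the time, the measured TCP pose, the force, the opening and the grip force at its end, in the units of the state.
- robot.get_obs(): the state, without advancing time (a new reading comes with each control period).
- camera(name): name is "side" or "top"; returns a dict with "img" (400x640x3 uint8, red, green, blue), "K" (3x3 intrinsics, pixels), "R" (3x3) and "t" (3): a world point X has camera coordinates R X + t. Camera axes: x right, y down, z forward; pixel columns grow to the right and rows downward; lengths in mm; the calibration is good to about 2 mm. A picture is of the moment at which its call begins. There is no depth.
- job.hand_in(): hands the job in; it is judged then, once.
The state is a dict: "time_s": time; "joint_pos": joint angles; "joint_velocities": joint speeds; "effort": joint torques, N m; "eef_pos": TCP position; "eef_rot": TCP orientation; "force": force on the tool from outside, world axes, zero at the start; "ft_torque": the same for the moment, N m; "gripper_width": opening from 0.0 (shut) to 1.0 (fully open); "grip_force": force on a finger pad.
Only numpy, scipy, OpenCV 4.12 (cv2) and the standard library are available. Lean on these libraries where they do the work, as an engineer would, in place of code of your own. Each camera call takes 0.05 s, during which the arm holds its last target. There are 200 camera calls.

## Task

Free the clamp knob on top of the microscope stand, slide the microscope all the way back to its stop by the posts, then lay every bone from the white tray across the two raised foam bars, its middle between the bars and each in a notch pair of its own; the bones are brittle, so hold them with the lightest grip, set them down and let none drop. When all of them lie there, slide the microscope out until its lens is over the middle of the dark brown bone and tighten the clamp knob again. Keep the bones from bumping the microscope, and leave the other things on the bench where they are.

Things in the scene. Friction and masses are not known exactly. Their poses are not given: they have to be found in the camera images.
- stand: Fixed microscope stand: dark base plate 12 mm thick with a 3 mm mat, spanning stand x -130..130, y -200..250 mm; two silver posts (22 x 32 mm at x = -35 and 35 mm) carry a silver crosshead (104 x 56 mm, 186 to 235 mm above the bench), all at y = 200 mm. Origin on the bench, z up. The boom slides out along stand -y.
- boom (a joint): How far the silver boom (18 mm square bar, middle 200 mm up) with the microscope is slid out of the crosshead along stand -y, m: 0 all the way back at its stop by the posts, 0.29 fully out. Sliding takes about 4 N with the clamp free; a tight clamp (1.4) holds it against 20 N. It stays where it is left.
- lens (a point): Centre of the microscope's lens face (white cap at the foot of the upright chromed barrel), 126 mm above the bench, 30 mm or more clear of laid bones; at stand x = 0, y = 135 mm minus the boom value. Same axes as the stand
- barrel_top (a point): Centre of the flat top of the microscope's upright barrel, 262 mm above the bench, straight above the lens. Barrel 33 mm in diameter; the black holder round it (46 mm along stand x, 44 along y) spans 190 to 210 mm above the bench, so the top 50 mm of the barrel is free to grip.
- clamp (a joint): Clamp knob on the crosshead, rad, upright axis: 0 fully slack, 1.7 its end; grows (tightens) clockwise seen from above. The boom is free below 0.6 and firmly held above 1.1. Turning takes about 0.2 to 0.3 N m; it stays where it is left.
- clamp_grip (a point): On the knob's axis in the middle of its black bar grip, 265 mm above the bench at stand x = 0, y = 200 mm. The bar is 52 mm long along this point's x, 14 mm thick along its y, and stands from 249 to 281 mm above the bench on a round hub 46 mm in diameter. The point turns with the knob: at clamp = 0 its x is the stand's x.
- rests: Bone rests, fixed on the mat: two black foam bars 14 mm thick along this body's y, middles at x = -32 and 32 mm, on a grey strip. Origin under the strip's middle, 15 mm above the bench, z up. V-like notches (floor 16 mm wide, 45 degree flanks) at y = 90, 30, -30, -90 mm; notch floors 50 mm and tooth tips 72 mm above the origin, bar ends at y = +-142 mm. A laid bone lies along x.
- notch0 (a point): Where the axis of a bone's middle comes when laid in the notch pair nearest the posts (59 mm above the rests' origin, midway between the bars); same axes as the rests
- notch1 (a point): The same for the second notch pair
- notch2 (a point): The same for the third notch pair
- notch3 (a point): The same for the fourth notch pair, farthest from the posts
- tray: White open tray 260 (x) x 410 (y) x 28 mm with 6 mm floor and walls, fixed; origin at the centre of its underside. The bones start in it, lying roughly along its x
- bone_dark: Dark brown bone, 160 mm long, always there; origin mid-length on the axis of its round shaft (18 mm across), x along the bone. Its ends, beyond 51 mm from the origin, are 26 mm thick and up to 38 mm wide; lying flat its axis is 13 mm up. 60 to 100 g. Brittle: cracks if the contact forces of the two finger pads on it add up to over 70 N; grip with about 20 N a pad, which holds it.
- bone_a: Ivory bone, 168 mm long, its ends beyond 55 mm from the origin; may be absent. Otherwise the same as the dark bone, and as brittle.
- bone_b: Tan bone, 152 mm long, its ends beyond 47 mm from the origin; may be absent. Otherwise the same as the dark bone, and as brittle.
- bone_c: Pale cream bone, 160 mm long, its ends beyond 51 mm from the origin; may be absent. Otherwise the same as the dark bone, and as brittle.
- jar: Amber jar with white cap, 56 mm across, 85 mm tall; origin at the centre of its underside. Leave alone
- caliper: Steel caliper, 170 mm long, 9 mm high; origin mid-beam, on the underside. Leave alone
- brush: Wooden-handled brush 180 mm long; origin at its middle, underside. Leave alone
- foam_block: Loose black foam block 110 x 45 x 32 mm; origin at the centre of its underside. Leave alone
- sample_box: Clear box with blue lid, 92 x 72 x 42 mm; origin at the centre of its underside. Leave alone
- dish: White ceramic dish, 90 mm across, 20 mm high; origin at the centre of its underside. Leave alone
Mind the look-alikes: they are no part of the job. Leave any red look-alike of the bone_a alone.

How it is judged (in metres and radians):
On the way, in this order (a step that is already met when the one before it is completed fails the run):
1. the clamp is freed and the microscope slid back to its stop (within 15 mm) (value of joint clamp below 0.7 rad and value of joint boom below 0.015 m), for 0.2 s.
2. every bone lies released on the rests in a notch pair of its own (z of bone_dark in the frame of rests between 0.053 and 0.066 m and x of bone_dark in the frame of rests between -0.02 and 0.02 m and y of bone_dark in the frame of rests between -0.11 and 0.11 m and angle between the x axis of each of bone_dark, bone_a, bone_b, bone_c and the x axis of rests, either way round below 0.12 rad and linear speed of each of bone_dark, bone_a, bone_b, bone_c below 0.02 m/s and contact force between the fingers and bone_dark below 0.2 N and z of bone_a in the frame of rests between 0.053 and 0.066 m and x of bone_a in the frame of rests between -0.02 and 0.02 m and y of bone_a in the frame of rests between -0.11 and 0.11 m and contact force between the fingers and bone_a below 0.2 N and z of bone_b in the frame of rests between 0.053 and 0.066 m and x of bone_b in the frame of rests between -0.02 and 0.02 m and y of bone_b in the frame of rests between -0.11 and 0.11 m and contact force between the fingers and bone_b below 0.2 N and z of bone_c in the frame of rests between 0.053 and 0.066 m and x of bone_c in the frame of rests between -0.02 and 0.02 m and y of bone_c in the frame of rests between -0.11 and 0.11 m and contact force between the fingers and bone_c below 0.2 N and distance between bone_dark and bone_a above 0.045 m and distance between each of bone_dark, bone_a and bone_b above 0.045 m and distance between each of bone_dark, bone_a, bone_b and bone_c above 0.045 m), for 0.2 s.
At the end, for the whole second after the job is handed in: Every bone lies still and released across both foam bars, in a notch pair of its own: middle within 20 mm of midway, aligned within 0.12 rad, 45 mm or more apart, 53 to 66 mm above the rests' origin. The lens is within 22 mm of above the dark bone's middle; clamp beyond 1.1 rad, boom still (all of step 2 and value of joint clamp above 1.1 rad and horizontal distance between lens and bone_dark below 0.022 m and velocity of joint boom between -0.01 and 0.01 m/s); the robot touches nothing.
It fails at once if a bone is squeezed or pressed by the fingers with more than 70 N in all (contact force between the fingers and bone_dark above 70 N or contact force between the fingers and bone_a above 70 N or contact force between the fingers and bone_b above 70 N or contact force between the fingers and bone_c above 70 N).
It fails at once if a bone is let fall: loose in the air more than 115 mm above the bench (40 mm above its place on the rests) ((height (world z) of bone_dark above 0.115 m and contact force between anything else and bone_dark below 0.1 N) or (height (world z) of bone_a above 0.115 m and contact force between anything else and bone_a below 0.1 N) or (height (world z) of bone_b above 0.115 m and contact force between anything else and bone_b below 0.1 N) or (height (world z) of bone_c above 0.115 m and contact force between anything else and bone_c below 0.1 N)).
It fails at once if a bone is bumped against the microscope or its boom (contact force between any of boom_c0, boom_c1, boom_c2 and bone_dark above 2 N or contact force between any of boom_c0, boom_c1, boom_c2 and bone_a above 2 N or contact force between any of boom_c0, boom_c1, boom_c2 and bone_b above 2 N or contact force between any of boom_c0, boom_c1, boom_c2 and bone_c above 2 N).
It fails at once if one of the other things on the bench is moved more than 40 mm (distance of any of jar, caliper, brush, foam_block, sample_box, dish from where it was at the start of the episode above 0.04 m).
Of bone_a, bone_b, bone_c only 2 to 3 are there at a start; the rules pass over those that are not, and their reading is None.
At some moment in a run one of bone_dark, bone_a, bone_b, bone_c may be knocked a few centimetres aside while the robot is not near it.
It also fails if it takes over 210 s, if anything falls off the work surface, if the arm or the gripper's body presses on something with over 40 N, if the wrist force passes 120 N, or if a joint passes its speed limit or range.

## Working session

There is one attempt and no reset: what is moved stays moved. The work goes in short steps, Python scripts to look and compute and a tool call to move; the robot and the scene stay as the last step left them, time stands still between calls to the robot, and variables do not carry over. Pictures are saved under pics/ and viewed, at most 14 in all, crops included, and the job is handed in when it is done.

Besides the shell and the picture viewer there is one more tool, called after "Request:" as name([rows], argument=value, ...), one row to a line, values as JSON. step_arm: Moves the arm, as the interface text tells. Its arguments: {"type":"object","properties":{"moves":{"type":"array","items":{"type":"array"}},"newtons":{"type":"number"}},"required":["moves"]}

```bash
mkdir -p pics; ls; python3 - <<'E'
from bench import robot,camera,job
import cv2,numpy as np
for n in("top","side"):
    c=camera(n); cv2.imwrite(f"pics/{n}0.png",c["img"][:,:,::-1]); np.savez(f"{n}.npz",**c)
    print(n,c["K"].tolist(),np.round(c["R"],4).tolist(),c["t"], -c["R"].T@c["t"])
print(robot.get_obs())
E
```

```text
pics
top [[398.2689621691064, 0.0, 315.35366458278645], [0.0, 398.2689621691064, 200.00193610961628], [0.0, 0.0, 1.0]] [[0.0134, -0.9999, 0.0055], [-0.9927, -0.014, -0.1201], [0.1202, -0.0039, -0.9927]] [ -29.80021468  537.04206109 1330.77752468] [ 373.55856953  -17.13687047 1385.79629498]
side [[488.0673937517732, 0.0, 320.59570417442956], [0.0, 488.0673937517732, 199.41580176306672], [0.0, 0.0, 1.0]] [[0.998, -0.0621, 0.0129], [-0.0359, -0.7209, -0.6921], [0.0523, 0.6903, -0.7217]] [-529.30847933  117.58608089 1327.45874396] [ 463.10676049 -864.37538513 1046.19691817]
{'time_s': 0.1, 'joint_pos': array([-1.42558493e+00,  3.51125210e-01,  1.65231247e+00, -9.13054664e-07,
        1.13905955e+00, -8.46285085e-02]), 'joint_velocities': array([-1.25835764e-03, -1.10647335e-03, -2.89521304e-03,  1.42547479e-03,
        8.79174554e-05, -1.40665806e-03]), 'effort': array([ 6.61467288e-05, -4.98029602e+01, -2.85703897e+01,  7.00001791e-02,
        2.38636660e-02, -6.01092756e-05]), 'eef_pos': array([ 125.28254596, -535.33718288,  302.30462021]), 'eef_rot': array([-3.14069124e+00, -7.56359681e-05,  2.29840255e-01]), 'force': array([-0.04917225, -0.0897375 ,  0.39048178]), 'ft_torque': array([ 0.01378008,  0.00485444, -0.01280201]), 'grip_force': 0.0, 'gripper_width': 1.001034755978236}
```

View pics/top0.png

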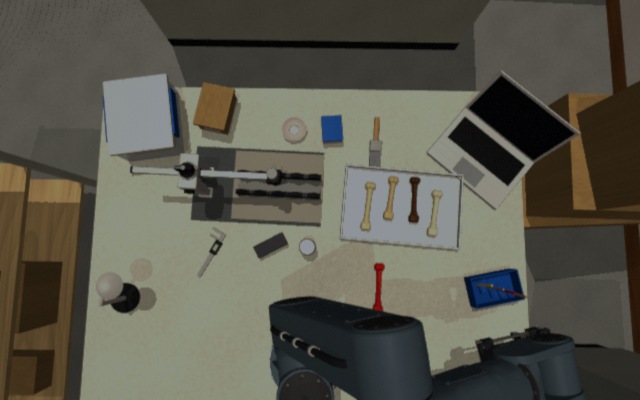

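View pics/side0.png

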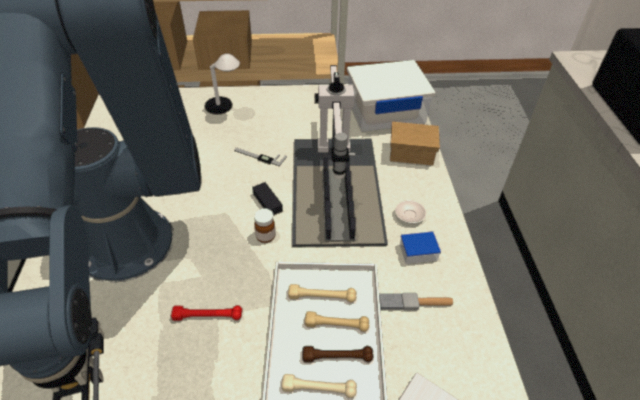

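```bash
cat > h.py <<'E'
import numpy as np
def load(n): return dict(np.load(f"{n}.npz"))
def ray(c,u,v,z):
    o=-c["R"].T@c["t"]; d=c["R"].T@np.linalg.inv(c["K"])@[u,v,1.]
    return o+d*(z-o[2])/d[2]
def proj(c,X):
    p=c["K"]@(c["R"]@np.asarray(X,float)+c["t"]); return p[:2]/p[2]
E
python3 - <<'E'
from h import *; import cv2
c=load("top"); im=c["img"][:,:,::-1]
cv2.imwrite("pics/tcrop.png",cv2.resize(im[135:265,120:330],None,fx=3.8,fy=3.8,interpolation=cv2.INTER_CUBIC))
s=load("side")["img"][:,:,::-1]
cv2.imwrite("pics/scrop.png",cv2.resize(s[55:255,240:440],None,fx=3,fy=3,interpolation=cv2.INTER_CUBIC))
# bones
hsv=cv2.cvtColor(im,cv2.COLOR_BGR2HSV)
for nm,lo,hi in(("dark",(0,60,15),(20,255,110)),("pale",(10,45,130),(35,255,255))):
    m=cv2.inRange(hsv,lo,hi); k=np.zeros_like(m); k[160:250,342:465]=m[160:250,342:465]
    n,l,st,ce=cv2.connectedComponentsWithStats(k)
    for i in range(1,n):
        if st[i,4]<60: continue
        v,u=np.where(l==i); W=np.array([ray(c,a,b,19) for a,b in zip(u,v)])[:,:2]
        r=cv2.minAreaRect(W.astype(np.float32)); bx=cv2.boxPoints(r)
        e=max((bx[1]-bx[0],bx[2]-bx[1]),key=np.linalg.norm)
        print(nm,st[i],ce[i].round(1),"ctr",np.round(r[0],1),"size",np.round(r[1],1),"ang",np.round(np.arctan(e[1]/e[0]),3), cv2.mean(im,(l==i).astype(np.uint8))[:3])
E
```

```text
dark [409 177  11  46 255] [413.6 199.9] ctr [ 546.1 -362.2] size [ 31.5 156.6] ang -0.066 (18.41176470588235, 31.63529411764706, 50.98823529411764)
pale [385 183  10  35 117] [389.9 203.7] ctr [ 543.  -278.8] size [ 24.5 120.4] ang -0.074 (76.41880341880342, 119.3931623931624, 138.30769230769232)
pale [362 189  10  40 167] [367.  211.8] ctr [ 512.5 -199.2] size [ 27.7 136.5] ang -0.034 (87.45508982035929, 128.67065868263475, 139.08383233532936)
pale [429 197  10  38 174] [434.1 218.2] ctr [ 491.3 -430.5] size [ 25.  130.1] ang -0.087 (103.79310344827586, 136.48275862068965, 139.85057471264366)
pale [342 243  31   7 184] [356.8 246.4] ctr [ 383.  -166.5] size [ 20.3 102.4] ang -1.557 (110.875, 130.41304347826087, 135.77717391304347)
```

View pics/tcrop.png

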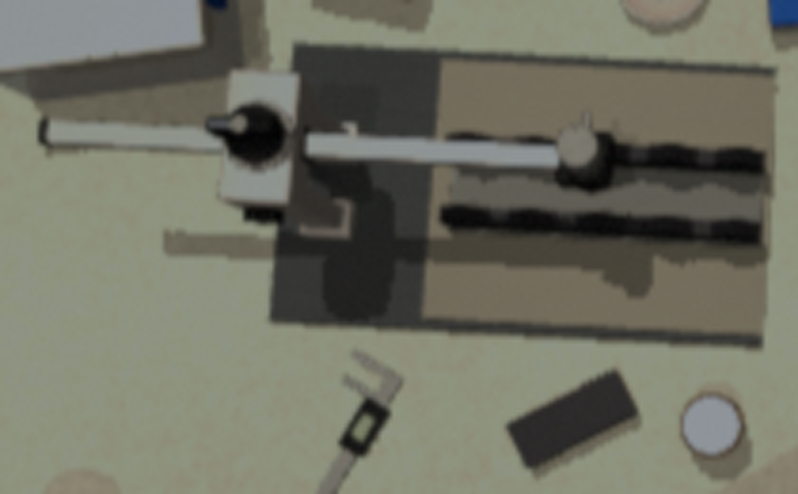

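View pics/scrop.png

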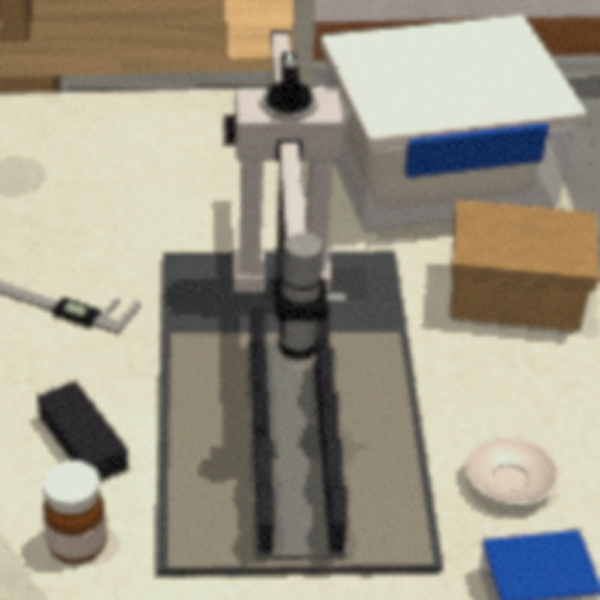

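```bash
python3 - <<'E'
from h import *
c=load("top"); s=load("side")
f=lambda u,v,z:ray(c,u/3.8+120-.4,v/3.8+135-.4,z)[:2]
TL,TR,BR,BL=[f(*p,12) for p in((295,44),(775,70),(762,347),(271,321))]
print(TL,TR,BR,BL,[np.linalg.norm(a) for a in(TL-TR,BL-BR,TL-BL,TR-BR)])
d=(TL-TR)+(BL-BR); e=(TL+TR)/2-(BL+BR)/2
ex=e/np.linalg.norm(e); ey=d/np.linalg.norm(d)
a1=np.arctan2(-ey[0],ey[1]); a2=np.arctan2(ex[1],ex[0]); print("yaw",a1,a2)
yaw=(2*a1+a2)/3
R=np.array([[np.cos(yaw),-np.sin(yaw)],[np.sin(yaw),np.cos(yaw)]])
O=(TL+TR+BR+BL)/4-R@[0,25]; print("O",O)
for z,n,p in((262,"barrel",(578,146)),(235,"crossTL",(232,71)),(235,"crossTR",(299,73)),(235,"crBL",(221,202)),(235,"crBR",(293,206)),(281,"bar",(240,122))):
    q=f(*p,z); print(n,q,"stand",R.T@(q-O))
for n,p in (("U0",(443,140)),("U1",(765,160)),("L0",(443,216)),("L1",(762,233))):
    for z in(87,): q=f(*p,z); print(n,q,R.T@(q-O))
g=lambda u,v,z:ray(s,u/3+240-.33,v/3+55-.33,z)[:2]
print("side barrel",R.T@(g(303,247,262)-O))
for p in((163,254),(397,254),(440,570),(158,574)): print("side corner",R.T@(g(*p,12)-O))
for p in((265,548),(338,546)): print("bar near end",R.T@(g(*p,15)-O))
# predicted
for X in([0,200,281],[0,200,235]): 
    w=np.r_[O+R@X[:2],X[2]]; print("pred knob",(proj(c,w)-[120,135]+.4)*3.8,(proj(s,w)-[240,55]+.33)*3)
E
```

```text
[725.17979488 396.59898786] [707.1020219  -49.13169516] [450.12238939 -40.14986031] [467.58374124 405.72984258] [np.float64(446.0971280572635), np.float64(446.22147893084593), np.float64(257.75783084552086), np.float64(257.13654909005095)]
yaw -0.03983838911147151 -0.03518474569515544
O [586.54004132 153.28014035]
barrel [585.68090117 104.53170447] stand [  1.00747339 -48.7455959 ]
crossTL [645.94972882 377.15945566] stand [ 50.79653588 225.98931554]
crossTR [645.13139835 325.21462713] stand [ 51.96713999 174.05123161]
crBL [543.18462621 380.03966067] stand [-52.00350182 224.93378554]
crBR [540.87029099 324.73572607] stand [-52.19922684 169.5817935 ]
bar [596.53678581 353.39322747] stand [  2.32952528 200.34908497]
U0 [622.31825572 241.12877822] [32.38933937 89.15376883]
U1 [608.69206598 -39.55508783] [  29.51710259 -191.84597488]
L0 [555.49019531 238.63652601] [-34.29434714  84.10531056]
L1 [544.55615621 -37.71142457] [ -34.64237567 -192.45864565]
side barrel [ -0.14060939 -50.99144663]
side corner [-129.27153347  247.42607147]
side corner [130.71703888 245.33352796]
side corner [ 126.2020055 -201.770069 ]
side corner [-127.51513493 -202.87834236]
bar near end [ -30.76099236 -176.59098952]
bar near end [  35.79156951 -175.12746305]
pred knob [240.18192376 125.1084047 ] [290.26131405  65.1034662 ]
pred knob [259.5535125  137.09838185] [288.55578087 106.19476117]
```

Top view: the bones lie in the tray at (367,205), (391,197), (414,199, dark) and (434,213). The red look-alike, outside the tray at (379,287), is left alone. The barrel is at (272,173) and the knob at (183,168), with its bar along world y, so the clamp is tight. The enlarged crops agree. I'll turn and lift first.

Request:
step_arm([
  [[0,0,-0.95],[0,0,-0.13],-1],
  [[0,0,-0.95],[0,0,-0.13],-1],
  [[0,0,-0.95],[0,0,-0.13],-1],
  [[0,0,-0.95],[0,0,-0.13],-1],
  [[0,0,-0.95],[0,0,-0.13],-1],
])

```text
time_s: 0.72
eef_pos: [125.3, -535.4, 335.1]
eef_rot: [-3.141, -0.0, 0.708]
force: [0.5, 0.0, -0.2]
gripper_width: 1.002
grip_force: 0.0
```

Request:
step_arm([
  [[0,0,-0.95],[0,0,-0.13],-1],
  [[0,0,-0.95],[0,0,-0.13],-1],
  [[0,0,-0.95],[0,0,-0.13],-1],
  [[0,0,-0.95],[0,0,-0.13],-1],
  [[0,0,-0.95],[0,0,-0.13],-1],
])

```text
time_s: 1.35
eef_pos: [125.3, -535.4, 367.6]
eef_rot: [-3.141, -0.001, 1.183]
force: [0.2, 0.3, -0.9]
gripper_width: 0.998
grip_force: 0.0
```

Request:
step_arm([
  [[0,0,-0.95],[0,0,-0.13],-1],
  [[0,0,-0.95],[0,0,-0.13],-1],
  [[0,0,-0.95],[0,0,-0.13],-1],
  [[0,0,-0.95],[0,0,-0.13],-1],
  [[0,0,-0.95],[0,0,-0.13],-1],
])

```text
time_s: 1.98
eef_pos: [125.3, -535.4, 400.1]
eef_rot: [-3.142, -0.001, 1.658]
force: [0.3, 0.2, 0.5]
gripper_width: 1.001
grip_force: 0.0
```

Request:
step_arm([
  [[0,0,0],[0.844,0.545,0],-1],
  [[0,0,0],[0.844,0.545,0],-1],
  [[0,0,0],[0.844,0.545,0],-1],
  [[0,0,0],[0.844,0.545,0],-1],
  [[0,0,0],[0.844,0.545,0],-1],
])

```text
time_s: 2.6
eef_pos: [243.8, -312.3, 400.1]
eef_rot: [-3.142, -0.0, 1.654]
force: [0.6, -0.0, -0.2]
gripper_width: 1.003
grip_force: 0.0
```

Request:
step_arm([
  [[0,0,0],[0.844,0.545,0],-1],
  [[0,0,0],[0.844,0.545,0],-1],
  [[0,0,0],[0.844,0.545,0],-1],
  [[0,0,0],[0.844,0.545,0],-1],
  [[0,0,0],[0.844,0.545,0],-1],
])

```text
time_s: 3.22
eef_pos: [361.8, -90.5, 400.2]
eef_rot: [3.141, 0.0, 1.655]
force: [0.5, -1.1, -0.5]
gripper_width: 0.998
grip_force: 0.0
```

Request:
step_arm([
  [[0,0,0],[0.844,0.545,0],-1],
  [[0,0,0],[0.844,0.545,0],-1],
  [[0,0,0],[0.844,0.545,0],-1],
  [[0,0,0],[0.844,0.545,0],-1],
  [[0,0,0],[0.844,0.545,0],-1],
])

```text
time_s: 3.85
eef_pos: [480.0, 131.2, 400.0]
eef_rot: [-3.141, 0.0, 1.655]
force: [-0.7, 0.0, 0.7]
gripper_width: 1.003
grip_force: 0.0
```

Request:
step_arm([
  [[0,0,0],[0.844,0.545,0],-1],
  [[0,0,0],[0.844,0.545,0],-1],
  [[0,0,0],[0.844,0.545,0],-1],
  [[0,0,0],[0.844,0.545,0],-1],
  [[0,0,0],[0.844,0.545,0],-1],
])

```text
time_s: 4.47
eef_pos: [598.1, 352.7, 399.8]
eef_rot: [-3.141, 0.0, 1.655]
force: [-0.1, -1.0, 0.8]
gripper_width: 1.0
grip_force: 0.0
```

Request:
step_arm([
  [[0,0,0],[0,-0.08,0.4],-1],
  [[0,0,0],[0,0,0.5],-1],
  [[0,0,0],[0,0,0.3],-1],
  [[0,0,0],[0,0,0],1],
  [[0,0,0],[0,0,0],1],
], newtons=60)

```text
time_s: 5.1
eef_pos: [593.9, 350.9, 341.4]
eef_rot: [3.14, -0.001, 1.655]
force: [0.6, -0.3, 0.5]
gripper_width: 0.835
grip_force: 0.0
```

Request:
step_arm([
  [[0,0,0],[0,0,0],1],
  [[0,0,0],[0,0,0],1],
  [[0,0,0],[0,0,0],1],
  [[0,0,0],[0,0,0],1],
  [[0,0,0],[0,0,0],1],
])

```text
time_s: 5.72
eef_pos: [593.6, 350.9, 340.2]
eef_rot: [-3.142, 0.0, 1.655]
force: [-0.9, -0.0, -0.5]
gripper_width: 0.295
grip_force: 0.0
```

Request:
step_arm([
  [[0,0,0],[0.04,0,0],1],
  [[0,0,0],[0,0,0],1],
  [[0,0,0],[0,0,0],1],
  [[0,0,0],[0,0,0],1],
  [[0,0,0],[0,0,0],1],
])

```text
time_s: 6.35
eef_pos: [595.3, 352.7, 340.4]
eef_rot: [3.136, -0.0, 1.655]
force: [14.0, 1.7, -4.1]
gripper_width: 0.146
grip_force: 59.9
```

Request:
step_arm([
  [[0,0,-0.8],[0,0.02,0],1],
  [[0,0,-1],[0,0,0],1],
  [[0,0,-1],[0,0,0],1],
  [[0,0,-1],[0,0,0],1],
  [[0,0,-1],[0,0,0],1],
])

```text
time_s: 6.98
eef_pos: [596.4, 353.1, 340.4]
eef_rot: [3.135, 0.002, 2.137]
force: [14.5, 3.4, -5.6]
gripper_width: 0.147
grip_force: 59.7
```

Request:
step_arm([
  [[0,0,-1],[0,0,0],1],
  [[0,0,-1],[0,0,0],1],
  [[0,0,-1],[0,0,0],1],
  [[0,0,-1],[0,0,0],1],
  [[0,0,-1],[0,0,0],1],
])

```text
time_s: 7.6
eef_pos: [597.0, 353.7, 340.4]
eef_rot: [3.134, 0.006, 2.637]
force: [21.8, 9.4, -8.4]
gripper_width: 0.148
grip_force: 59.7
```

Request:
step_arm([
  [[0,0,-1],[0,0,0],1],
  [[0,0,-1],[0,0,0],1],
  [[0,0,-0.6],[0,0,0],1],
  [[0,0,0],[0,0,0],1],
  [[0,0,0],[0,0,0],1],
])

```text
time_s: 8.22
eef_pos: [597.2, 354.3, 340.4]
eef_rot: [3.135, 0.008, 2.895]
force: [23.7, 12.0, -8.9]
gripper_width: 0.149
grip_force: 59.8
```

Request:
step_arm([
  [[0,0,0],[0,0,0],0.2],
  [[0,0,0],[0,0,0],0.2],
  [[0,0,0],[0,0,0],0.2],
  [[0,0,0],[0,0,-0.5],0.2],
  [[0,0,0],[0,0,-0.5],0.2],
])

```text
time_s: 8.85
eef_pos: [594.2, 352.9, 390.8]
eef_rot: [-3.141, -0.001, 2.895]
force: [0.3, 0.1, 0.3]
gripper_width: 0.403
grip_force: 0.0
```

Request:
step_arm([
  [[0,0,-1],[0,0,-0.4],1],
  [[0,0,-1],[0,0,0],1],
  [[0,0,0],[0,-1,0],1],
  [[0,0,0],[0,-1,0],1],
  [[0,0,0],[0,-1,0],1],
])

```text
time_s: 9.48
eef_pos: [587.0, 201.7, 410.3]
eef_rot: [-3.141, -0.0, 3.095]
force: [-0.3, 0.1, 0.2]
gripper_width: 0.003
grip_force: 0.0
```

Request:
step_arm([
  [[0,0,0],[0,-1,0],1],
  [[0,0,0],[0,-1,0],1],
  [[0,0,0],[0,-1,0],1],
  [[0,0,0],[0,-0.2,0],1],
  [[0,0,0],[0,0,0],1],
])

```text
time_s: 10.1
eef_pos: [579.9, 43.3, 410.4]
eef_rot: [3.141, 0.0, 3.094]
force: [0.5, 0.1, 0.7]
gripper_width: 0.002
grip_force: 0.0
```

```bash
python3 - <<'E'
from h import *
from bench import robot,camera
import cv2
c=camera("top"); np.savez("top.npz",**c); im=c["img"][:,:,::-1]
cv2.imwrite("pics/t2.png",cv2.resize(im[135:265,120:330],None,fx=3.8,fy=3.8,interpolation=cv2.INTER_CUBIC))
o=robot.get_obs(); print(o["eef_pos"],o["eef_rot"],o["joint_pos"])
w=np.array([586.54,153.28]); y=-.0383; R=np.array([[np.cos(y),-np.sin(y)],[np.sin(y),np.cos(y)]])
print(R.T@(o["eef_pos"][:2]-w))
E
```

```text
[579.93378089  44.01968307 410.31310749] [3.14127107e+00 6.77921626e-05 3.09492016e+00] [-4.38386197e-03  3.25411995e-01  1.42121702e+00  3.23416483e-04
  1.39488232e+00 -1.52856429e+00]
[  -2.41772727 -109.43314663]
```

View pics/t2.png

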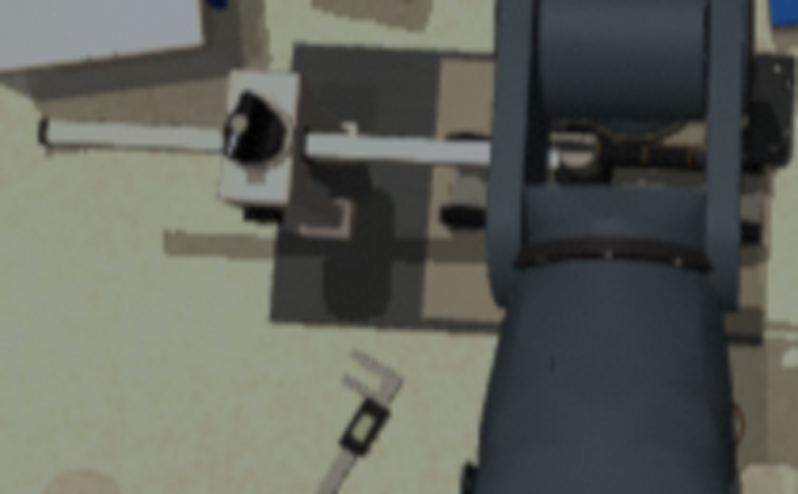

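Knob bar now lies along the stand's x (crop (240,95)–(240,155)): slack. The closed fingers stand on the -y side of the barrel. Next I lower them and push.

Request:
step_arm([
  [[0,0,0],[-0.08,0,0.8],1],
  [[0,0,0],[0,0,0.8],1],
  [[0,0,0],[0,0,0.6],1],
  [[0,0,0],[0,0.3,0],1],
  [[0,0,0],[0,0.3,0],1],
])

```text
time_s: 10.78
eef_pos: [585.7, 75.0, 301.6]
eef_rot: [3.141, 0.002, 3.096]
force: [-1.7, -3.9, -2.3]
gripper_width: 0.006
grip_force: 1.8
```

Request:
step_arm([
  [[0,0,0],[0,0.4,0],1],
  [[0,0,0],[0,0.4,0],1],
  [[0,0,0],[0,0.4,0],1],
  [[0,0,0],[0,0.4,0],1],
  [[0,0,0],[0,0.4,0],1],
])

```text
time_s: 11.4
eef_pos: [590.1, 174.4, 300.3]
eef_rot: [3.142, 0.0, 3.095]
force: [0.2, -3.8, 3.3]
gripper_width: 0.006
grip_force: 1.8
```

Request:
step_arm([
  [[0,0,0],[0,0.4,0],1],
  [[0,0,0],[0,0.4,0],1],
  [[0,0,0],[0,0.4,0],1],
  [[0,0,0],[0,0.1,0],1],
  [[0,0,0],[0,0.1,0],1],
])

```text
time_s: 12.02
eef_pos: [593.1, 243.1, 300.0]
eef_rot: [-3.141, -0.001, 3.095]
force: [-2.8, -3.1, -0.5]
gripper_width: 0.004
grip_force: 1.4
```

Request:
step_arm([
  [[0,0,0],[0,0.04,0],1],
  [[0,0,0],[0,0.04,0],1],
  [[0,0,0],[0,0.04,0],1],
  [[0,0,0],[0,0,0],1],
  [[0,0,0],[0,0,0],1],
])

```text
time_s: 12.65
eef_pos: [593.7, 248.9, 300.3]
eef_rot: [3.141, 0.0, 3.095]
force: [-0.5, -2.3, -0.4]
gripper_width: 0.005
grip_force: 0.6
```

Request:
step_arm([
  [[0,0,0],[0,0.04,0],1],
  [[0,0,0],[0,0.04,0],1],
  [[0,0,0],[0,0,0],1],
  [[0,0,0],[0,0,0],1],
  [[0,0,0],[0,0,0],1],
])

```text
time_s: 13.28
eef_pos: [593.8, 253.1, 300.4]
eef_rot: [3.141, 0.0, 3.095]
force: [0.3, -1.1, 0.0]
gripper_width: 0.002
grip_force: 0.1
```

Request:
step_arm([
  [[0,0,0],[0,0.04,0],1],
  [[0,0,0],[0,0.04,0],1],
  [[0,0,0],[0,0,0],1],
  [[0,0,0],[0,0,0],1],
  [[0,0,0],[0,0,0],1],
])

```text
time_s: 13.9
eef_pos: [593.9, 257.0, 300.3]
eef_rot: [3.141, 0.0, 3.095]
force: [-0.0, -0.3, 0.4]
gripper_width: 0.006
grip_force: 0.2
```

Request:
step_arm([
  [[0,0,0],[0,0.04,0],1],
  [[0,0,0],[0,0.04,0],1],
  [[0,0,0],[0,0,0],1],
  [[0,0,0],[0,0,0],1],
  [[0,0,0],[0,0,0],1],
])

```text
time_s: 14.52
eef_pos: [594.1, 258.1, 300.3]
eef_rot: [-3.136, -0.001, 3.094]
force: [-3.2, -20.7, 5.5]
gripper_width: 0.003
grip_force: 10.6
```

Request:
step_arm([
  [[0,0,0],[0,0.04,0],1],
  [[0,0,0],[0,0.02,0],1],
  [[0,0,0],[0,0,0],1],
  [[0,0,0],[0,0,0],1],
  [[0,0,0],[0,0,0],1],
])

```text
time_s: 15.15
eef_pos: [594.2, 258.6, 300.4]
eef_rot: [-3.131, -0.003, 3.093]
force: [-7.9, -38.3, 9.5]
gripper_width: 0.006
grip_force: 19.3
```

Request:
step_arm([
  [[0,0,0],[0,-0.4,0],1],
  [[0,0,0],[0.38,-0.87,-0.4],0],
  [[0,0,0],[0.38,-0.87,-0.4],0],
  [[0,0,0],[0.38,-0.87,0],0],
  [[0,0,0],[0.38,-0.87,0],0],
])

```text
time_s: 15.78
eef_pos: [508.4, 72.5, 340.5]
eef_rot: [3.141, 0.001, 3.095]
force: [0.1, 0.0, 0.2]
gripper_width: 0.387
grip_force: 0.0
```

Request:
step_arm([
  [[0,0,0],[0.38,-0.87,0],0],
  [[0,0,0],[0.38,-0.87,0],0],
  [[0,0,0],[0.38,-0.87,0],0],
  [[0,0,0],[0.38,-0.87,0],0],
  [[0,0,0],[0.38,-0.87,0],0],
])

```text
time_s: 16.4
eef_pos: [403.4, -140.3, 340.5]
eef_rot: [3.142, 0.001, 3.095]
force: [0.7, -0.9, -0.1]
gripper_width: 0.5
grip_force: 0.0
```

Request:
step_arm([
  [[0,0,0],[0.38,-0.87,0],0],
  [[0,0,0],[0.38,-0.87,0],0],
  [[0,0,0],[0.38,-0.87,0],0],
  [[0,0,0],[0.38,-0.87,0],0],
  [[0,0,0],[0.38,-0.87,0],0],
])

```text
time_s: 17.02
eef_pos: [298.3, -353.3, 340.4]
eef_rot: [-3.141, 0.001, 3.095]
force: [1.5, -0.2, -0.0]
gripper_width: 0.498
grip_force: 0.0
```

```bash
cat > look.py <<'E'
from h import *
from bench import robot,camera
import cv2,sys
def bones(c,box=(160,250,342,462),z=19):
    im=c["img"][:,:,::-1]; hsv=cv2.cvtColor(im,cv2.COLOR_BGR2HSV); out=[]
    a,b,p,q=box
    for nm,lo,hi in(("dark",(0,60,15),(20,255,110)),("pale",(10,45,110),(35,255,255))):
        k=np.zeros(im.shape[:2],np.uint8); k[a:b,p:q]=cv2.inRange(hsv,lo,hi)[a:b,p:q]
        n,l,st,ce=cv2.connectedComponentsWithStats(k)
        for i in range(1,n):
            if st[i,4]<60 or st[i,2]>st[i,3]: continue
            v,u=np.where(l==i); W=np.array([ray(c,x,y,z)[:2] for x,y in zip(u,v)])
            r=cv2.minAreaRect(W.astype(np.float32)); bx=cv2.boxPoints(r)
            e=max((bx[1]-bx[0],bx[2]-bx[1]),key=np.linalg.norm)
            print(nm,st[i],"ctr",np.round(r[0],1),"size",np.round(r[1],1),"ang",round(float(np.arctan(e[1]/e[0])),3))
def snap(n="top"):
    c=camera(n); np.savez(f"{n}.npz",**c); return c
def pose():
    o=robot.get_obs(); p,y=o["eef_pos"],o["eef_rot"][2]
    print("pose",p.round(1),o["eef_rot"].round(3)); return p,y
def shift(tx,ty,tz):   # tool-frame shift (vertical tool) in mm to reach a TCP
    p,y=pose(); d=np.array([tx,ty])-p[:2]
    print("tool dx,dy,dz mm",round(np.cos(y)*d[0]+np.sin(y)*d[1],1),round(np.sin(y)*d[0]-np.cos(y)*d[1],1),round(p[2]-tz,1))
E
python3 - <<'E'
from look import *
c=snap(); bones(c); pose(); im=c["img"][:,:,::-1]
a=cv2.resize(im[140:240,215:345],None,fx=6,fy=6,interpolation=cv2.INTER_CUBIC)
cv2.imwrite("pics/rests.png",cv2.convertScaleAbs(a,alpha=1.6,beta=0))
E
```

```text
dark [409 177  11  46 257] ctr [ 545.9 -363.9] size [ 31.4 157. ] ang -0.042
pale [384 176  15  44 262] ctr [ 552.6 -282.1] size [ 35.4 149.2] ang -0.151
pale [361 182  15  49 311] ctr [ 520.8 -204.1] size [ 35.2 167.9] ang -0.102
pale [428 190  14  47 285] ctr [ 500.3 -433.8] size [ 32.5 158.9] ang -0.131
pose [ 296.6 -356.8  340.4] [-3.139  0.     3.093]
```

View pics/rests.png

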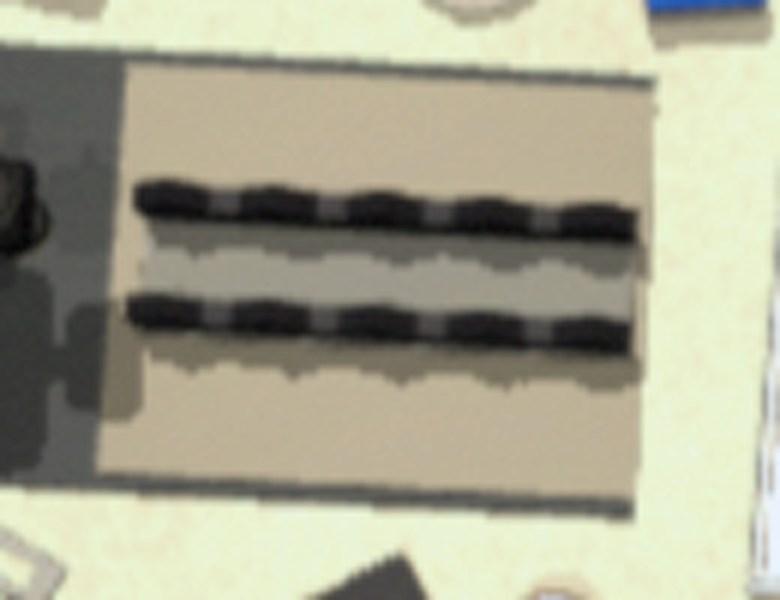

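```bash
cat >> look.py <<'E'
def bones2(c,box=(160,250,342,462),z=19):
    im=c["img"][:,:,::-1]; hsv=cv2.cvtColor(im,cv2.COLOR_BGR2HSV); out=[]
    a,b,p,q=box
    for nm,lo,hi in(("dark",(0,60,15),(20,255,110)),("pale",(10,45,110),(35,255,255))):
        k=np.zeros(im.shape[:2],np.uint8); k[a:b,p:q]=cv2.inRange(hsv,lo,hi)[a:b,p:q]
        n,l,st,ce=cv2.connectedComponentsWithStats(k)
        for i in range(1,n):
            if st[i,4]<60 or st[i,2]>st[i,3]: continue
            v,u=np.where(l==i); W=np.array([ray(c,x,y,z)[:2] for x,y in zip(u,v)])
            m=W.mean(0); _,_,V=np.linalg.svd(W-m,full_matrices=False); d=V[0]*np.sign(V[0,0])
            s=(W-m)@d; mid=m+d*(s.max()+s.min())/2
            print(nm,"mid",mid.round(1),"len",round(s.max()-s.min(),1),"ang",round(float(np.arctan2(d[1],d[0])),3))
E
python3 - <<'E'
from look import *
c=load("top"); bones2(c)
U=[(225,203),(330,208),(437,212),(545,219)];L=[(217,315),(323,319),(432,323),(538,328)]
M=[]
for u,l in zip(U,L):
    A,B=[ray(c,p[0]/6+215-.4,p[1]/6+140-.4,65)[:2] for p in(u,l)]
    M.append((A+B)/2); print(A.round(1),B.round(1),((A+B)/2).round(1),"axis",np.arctan2(*(A-B)[::-1]).round(3))
M=np.array(M); d=(M[0]-M[3]); print("pitch",np.linalg.norm(d)/3,"yaw",np.arctan2(-d[0],d[1]),M.mean(0))
E
```

```text
dark mid [ 546.  -362.7] len 157.0 ang -0.046
pale mid [ 552.4 -283.3] len 149.3 ang -0.146
pale mid [ 520.8 -203. ] len 167.8 ang -0.12
pale mid [ 500.3 -433.3] len 158.6 ang -0.15
[620.5 191.7] [557.  194.1] [588.8 192.9] axis -0.038
[618.5 132.8] [555.6 135. ] [587.1 133.9] axis -0.035
[617.1  72.8] [554.2  74.2] [585.7  73.5] axis -0.023
[614.   12.2] [552.3  15.1] [583.1  13.6] axis -0.047
pitch 59.80164654329926 yaw -0.03147085164669119 [586.15988105 103.49880868]
```

Request:
step_arm([
  [[0,0,0],[-0.86,0.66,0.4],0],
  [[0,0,0],[-0.86,0.66,0.4],0],
  [[0,0,0],[-0.86,0.66,0.4],0],
  [[0,0,0],[-0.86,0.66,0.4],0],
  [[0,0,0.72],[-0.86,0.66,0.4],0],
], newtons=20)

```text
time_s: 17.7
eef_pos: [523.1, -195.8, 239.7]
eef_rot: [3.141, 0.001, 3.022]
force: [-0.3, -0.9, -0.1]
gripper_width: 0.502
grip_force: 0.0
```

Request:
step_arm([
  [[0,0,0],[0,0,0.8],0],
  [[0,0,0],[0,0,0.8],0],
  [[0,0,0],[0,0,0.4],0],
  [[0,0,0],[0,0,0],0],
  [[0,0,0],[0,0,0],0],
])

```text
time_s: 18.32
eef_pos: [522.1, -197.4, 141.2]
eef_rot: [-3.141, 0.001, 3.023]
force: [-0.1, 0.5, 0.6]
gripper_width: 0.5
grip_force: 0.0
```

```bash
python3 -c "
from look import *
shift(520.8,-203,94)"
```

```text
pose [ 522.1 -197.4  141.2] [-3.141e+00  1.000e-03  3.023e+00]
tool dx,dy,dz mm 0.6 -5.7 47.2
```

Request:
step_arm([
  [[0,0,0],[0,-0.11,0.5],0],
  [[0,0,0],[0,0,0.3],0],
  [[0,0,0],[0,0,0.14],0],
  [[0,0,0],[0,0,0],1],
  [[0,0,0],[0,0,0],1],
], newtons=20)

```text
time_s: 18.95
eef_pos: [521.3, -202.8, 93.8]
eef_rot: [-3.141, 0.001, 3.023]
force: [-0.3, 0.3, 0.4]
gripper_width: 0.336
grip_force: 0.0
```

Request:
step_arm([
  [[0,0,0],[0,0,0],1],
  [[0,0,0],[0,0,0],1],
  [[0,0,0],[0,0,0],1],
  [[0,0,0],[0,0,0],1],
  [[0,0,0],[0,0,0],1],
], newtons=20)

```text
time_s: 19.58
eef_pos: [521.1, -202.7, 93.6]
eef_rot: [-3.141, 0.001, 3.023]
force: [-0.8, 0.4, 6.2]
gripper_width: 0.187
grip_force: 20.0
```

Request:
step_arm([
  [[0,0,0],[0,0,-0.2],1],
  [[0,0,0],[0,0,-0.5],1],
  [[0,0,-0.4],[0,0,-0.7],1],
  [[0,0,-0.45],[0,0,-0.6],1],
  [[0,0,0],[0,0,-0.2],1],
])

```text
time_s: 20.2
eef_pos: [521.3, -202.9, 205.0]
eef_rot: [-3.141, 0.002, 3.108]
force: [0.4, 0.4, -1.3]
gripper_width: 0.185
grip_force: 20.0
```

Request:
step_arm([
  [[0,0,0],[-0.1,0.5,0],1],
  [[0,0,0],[-0.2,0.9,0],1],
  [[0,0,0],[-0.2,0.9,0],1],
  [[0,0,0],[-0.2,0.9,0],1],
  [[0,0,0],[-0.2,0.9,0],1],
])

```text
time_s: 20.82
eef_pos: [572.7, 2.1, 202.4]
eef_rot: [3.142, -0.001, 3.107]
force: [-0.1, -0.3, -1.5]
gripper_width: 0.182
grip_force: 20.0
```

Request:
step_arm([
  [[0,0,0],[-0.2,0.9,0],1],
  [[0,0,0],[0,0.5,0],1],
  [[0,0,0],[0,0,0],1],
  [[-0.5,0,0],[0,0,0],1],
  [[-0.5,0,0],[0,0,0],1],
])

```text
time_s: 21.45
eef_pos: [584.9, 69.3, 202.7]
eef_rot: [3.04, -0.001, 3.107]
force: [-0.3, 0.3, -0.8]
gripper_width: 0.186
grip_force: 20.0
```

Request:
step_arm([
  [[-0.6,0,0],[0,0,0],1],
  [[-0.6,0,0],[0,0,0],1],
  [[-0.6,0,0],[0,0,0],1],
  [[-0.6,0,0],[0,0,0],1],
  [[-0.6,0,0],[0,0,0],1],
])

```text
time_s: 22.08
eef_pos: [585.0, 69.0, 202.8]
eef_rot: [2.74, -0.001, 3.106]
force: [-0.1, 0.3, -1.1]
gripper_width: 0.186
grip_force: 20.0
```

```bash
cat >> look.py <<'E'
from scipy.spatial.transform import Rotation as Ro
def bone_at(off=74.6):
    o=robot.get_obs(); R=Ro.from_euler("xyz",o["eef_rot"]).as_matrix(); return o["eef_pos"]+R[:,2]*off,R
def place(tgt,off=74.6):
    b,R=bone_at(off); print("bone",b.round(1),"tool shift mm",(R.T@(np.array(tgt)-b)).round(1),"width",robot.get_obs()["gripper_width"])
    print("tool z",R[:,2].round(3),"down 10mm =",(R.T@[0,0,-10]).round(2))
E
python3 -c "
from look import *
pose(); place([589.1,193.5,110])"
```

```text
pose [585.   69.  202.8] [ 2.740e+00 -1.000e-03  3.106e+00]
bone [586.   98.2 134.1] tool shift mm [ 0.3 78.4 59.5] width 0.1863943153377086
tool z [ 0.013  0.391 -0.92 ] down 10mm = [-0.01 -3.91  9.2 ]
```

Request:
step_arm([
  [[0,0,0],[0,0.5,0.4],1],
  [[0,0,0],[0,0.6,0.45],1],
  [[0,0,0],[0,0.47,0.34],1],
  [[0,0,0],[0,0,0],1],
  [[0,0,0],[0,0,0],1],
])

```text
time_s: 22.7
eef_pos: [588.5, 164.4, 178.9]
eef_rot: [2.742, -0.0, 3.107]
force: [-0.1, -0.2, -1.3]
gripper_width: 0.183
grip_force: 20.0
```

Request:
step_arm([
  [[0,0,0],[0,-0.08,0.18],1],
  [[0,0,0],[0,-0.08,0.18],1],
  [[0,0,0],[0,-0.04,0.09],1],
  [[0,0,0],[0,0,0],1],
  [[0,0,0],[0,0,0],1],
])

```text
time_s: 23.32
eef_pos: [588.5, 165.3, 154.6]
eef_rot: [2.742, 0.0, 3.108]
force: [-0.5, -0.7, -0.6]
gripper_width: 0.188
grip_force: 20.0
```

```bash
python3 -c "
from look import *
place([589.1,193.5,75]); c=snap('side'); cv2.imwrite('pics/s3.png',cv2.resize(c['img'][100:260,260:420,::-1],None,fx=3.6,fy=3.6,interpolation=cv2.INTER_CUBIC))"
```

```text
bone [589.5 194.3  85.9] tool shift mm [ 0.4 -5.   9.7] width 0.1880714591764353
tool z [ 0.013  0.389 -0.921] down 10mm = [ 0.   -3.89  9.21]
```

View pics/s3.png

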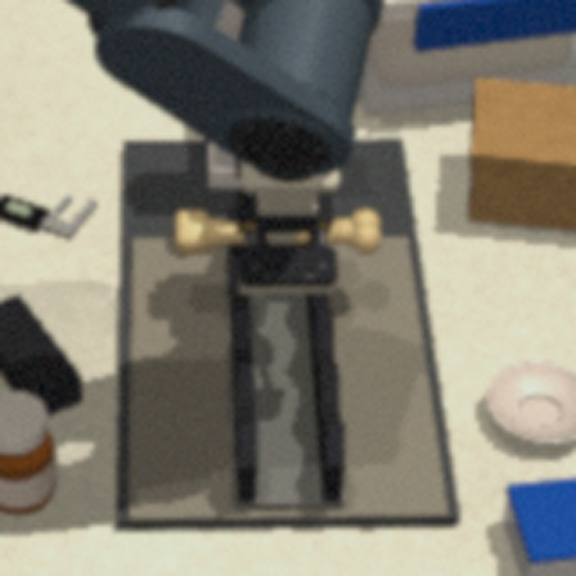

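Request:
step_arm([
  [[0,0,0],[0,-0.04,0.08],1],
  [[0,0,0],[0,-0.02,0.06],1],
  [[0,0,0],[0,-0.02,0.04],1],
  [[0,0,0],[0,0,0],1],
  [[0,0,0],[0,0,0],1],
])

```text
time_s: 24.0
eef_pos: [588.4, 165.1, 144.6]
eef_rot: [2.742, 0.0, 3.108]
force: [0.4, -0.5, -1.4]
gripper_width: 0.186
grip_force: 20.0
```

```bash
python3 -c "
from look import *
place([589.1,193.5,74]); print(robot.get_obs()['force'])"
```

```text
bone [589.4 194.1  75.9] tool shift mm [ 0.3 -1.3  1.5] width 0.18601564720152408
tool z [ 0.013  0.389 -0.921] down 10mm = [ 0.   -3.89  9.21]
[ 0.35970991 -0.50984909 -1.38347697]
```

Request:
step_arm([
  [[0,0,0],[0,-0.02,0.04],1],
  [[0,0,0],[0,0,0],1],
  [[0,0,0],[0,0,0],0.3],
  [[0,0,0],[0,0,0],0.3],
  [[0,0,0],[0,0,0],0.3],
])

```text
time_s: 24.62
eef_pos: [588.4, 165.0, 142.2]
eef_rot: [2.742, -0.0, 3.108]
force: [-0.6, 0.1, 0.1]
gripper_width: 0.347
grip_force: 0.0
```

Request:
step_arm([
  [[0,0,0],[0,0,-0.3],0.3],
  [[0,0,0],[0,0,-0.7],0.3],
  [[0,0,0],[0,0,-0.8],0.3],
  [[0.5,0,0],[0,-0.8,0],0],
  [[1,0,0],[0,-0.8,0],0],
])

```text
time_s: 25.25
eef_pos: [584.7, 53.8, 196.9]
eef_rot: [2.894, 0.001, 3.107]
force: [0.4, -0.8, 0.0]
gripper_width: 0.483
grip_force: 0.0
```

Request:
step_arm([
  [[1,0,0],[0,-0.8,0],0],
  [[1,0,0],[0,-0.8,0],0],
  [[0.5,0,0],[0,-0.8,0],0],
  [[0,0,0],[0,-0.9,0],0],
  [[0,0,0],[0.5,-0.9,0],0],
])

```text
time_s: 25.88
eef_pos: [553.0, -153.6, 179.0]
eef_rot: [-3.141, 0.002, 3.108]
force: [-0.1, -0.4, -0.2]
gripper_width: 0.501
grip_force: 0.0
```

Request:
step_arm([
  [[0,0,0],[0.8,-0.8,0],0],
  [[0,0,0],[0.8,-0.8,0],0],
  [[0,0,0],[0.8,-0.8,0],0],
  [[0,0,0],[0.8,-0.8,0],0],
  [[0,0,0],[0.8,-0.8,0],0],
])

```text
time_s: 26.5
eef_pos: [344.5, -346.3, 179.1]
eef_rot: [-3.14, 0.001, 3.107]
force: [1.0, -0.5, -0.7]
gripper_width: 0.502
grip_force: 0.0
```

```bash
python3 -c "
from look import *
c=snap(); print('tray');bones2(c); print('rests'); bones2(c,(140,225,215,330),74); shift(552.4,-283.3,94)
cv2.imwrite('pics/t4.png',cv2.resize(c['img'][130:260,180:470,::-1],None,fx=2.7,fy=2.7,interpolation=cv2.INTER_CUBIC))"
```

```text
tray
dark mid [ 546.  -362.6] len 157.0 ang -0.047
pale mid [ 550.8 -282.4] len 152.6 ang -0.152
pale mid [ 500.6 -432.8] len 158.0 ang -0.162
rests
pose [ 341.  -349.6  179. ] [-3.14  -0.     3.105]
tool dx,dy,dz mm -208.8 74.0 85.0
```

View pics/t4.png

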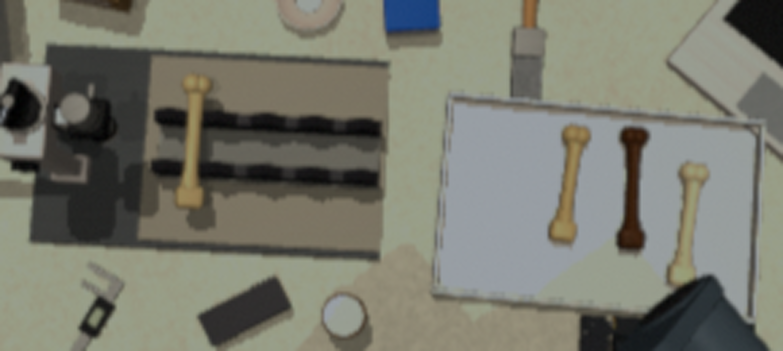

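Ivory bone lies across both bars in the notch pair nearest the posts (crop (193,140)). Tan is next, at crop (570,185).

Request:
step_arm([
  [[0,0,0],[-0.83,0.3,0],0],
  [[0,0,0],[-0.83,0.3,0],0],
  [[0,0,0],[-0.83,0.3,0],0],
  [[0,0,0],[-0.83,0.3,0],0],
  [[0,0,0],[-0.83,0.3,0],0],
])

```text
time_s: 27.18
eef_pos: [557.3, -276.7, 179.1]
eef_rot: [-3.141, 0.001, 3.107]
force: [-0.1, -1.4, -0.3]
gripper_width: 0.503
grip_force: 0.0
```

Request:
step_arm([
  [[0,0,0.6],[0,0,0.6],0],
  [[0,0,0.55],[0,0,0.4],0],
  [[0,0,0],[0,0,0],0],
  [[0,0,0],[0,0,0],0],
  [[0,0,0],[0,0,0],0],
])

```text
time_s: 27.8
eef_pos: [556.2, -277.3, 129.3]
eef_rot: [-3.141, 0.002, 2.993]
force: [0.7, 0.3, 0.2]
gripper_width: 0.497
grip_force: 0.0
```

```bash
python3 -c "
from look import *
shift(551.5,-283,94)"
```

```text
pose [ 556.2 -277.3  129.3] [-3.141e+00  2.000e-03  2.993e+00]
tool dx,dy,dz mm 3.9 -6.3 35.3
```

Request:
step_arm([
  [[0,0,0],[0.08,-0.13,0.4],0],
  [[0,0,0],[0,0,0.31],0],
  [[0,0,0],[0,0,0],0],
  [[0,0,0],[0,0,0],1],
  [[0,0,0],[0,0,0],1],
], newtons=20)

```text
time_s: 28.42
eef_pos: [550.9, -282.7, 92.1]
eef_rot: [3.141, -0.001, 2.993]
force: [-0.2, 0.3, -0.2]
gripper_width: 0.336
grip_force: 0.0
```

Request:
step_arm([
  [[0,0,0],[0,0,0],1],
  [[0,0,0],[0,0,0],1],
  [[0,0,0],[0,0,0],1],
  [[0,0,0],[0,0,0],1],
  [[0,0,0],[0,0,0],1],
], newtons=20)

```text
time_s: 29.05
eef_pos: [551.0, -282.8, 92.6]
eef_rot: [-3.142, 0.0, 2.993]
force: [0.2, -0.3, -0.3]
gripper_width: 0.184
grip_force: 20.0
```

Request:
step_arm([
  [[0,0,0],[0,0,-0.2],1],
  [[0,0,0],[0,0,-0.5],1],
  [[0,0,-0.55],[0,0,-0.7],1],
  [[0,0,-0.6],[0,0,-0.6],1],
  [[0,0,0],[0,0,-0.2],1],
])

```text
time_s: 29.68
eef_pos: [551.5, -283.1, 204.8]
eef_rot: [-3.14, 0.003, 3.107]
force: [0.4, 0.7, -1.2]
gripper_width: 0.187
grip_force: 20.0
```

```bash
python3 -c "
from look import *
place([587.2,133.5,120])"
```

```text
bone [ 551.7 -283.2  130.2] tool shift mm [-21.2 417.7   9.6] width 0.18737043629740782
tool z [ 0.003 -0.002 -1.   ] down 10mm = [ 0.03  0.02 10.  ]
```

Request:
step_arm([
  [[0,0,0],[-0.05,0.5,0],1],
  [[0,0,0],[-0.05,0.9,0],1],
  [[0,0,0],[-0.05,0.9,0],1],
  [[0,0,0],[-0.05,0.9,0],1],
  [[0,0,0],[-0.05,0.9,0],1],
])

```text
time_s: 30.3
eef_pos: [570.2, -76.8, 202.0]
eef_rot: [3.141, -0.001, 3.106]
force: [0.8, -0.5, -0.5]
gripper_width: 0.189
grip_force: 20.0
```

Request:
step_arm([
  [[0,0,0],[-0.05,0.9,0],1],
  [[0,0,0],[-0.05,0.9,0],1],
  [[0,0,0],[-0.05,0.9,0],1],
  [[0,0,0],[-0.05,0.9,0],1],
  [[0,0,0],[0,0.6,0],1],
])

```text
time_s: 30.92
eef_pos: [587.2, 133.1, 201.9]
eef_rot: [-3.142, -0.001, 3.107]
force: [-0.1, 0.1, -1.3]
gripper_width: 0.184
grip_force: 20.0
```

Request:
step_arm([
  [[0,0,0],[0,0,0.3],1],
  [[0,0,0],[0,0,0.3],1],
  [[0,0,0],[0,0,0],1],
  [[0,0,0],[0,0,0],1],
  [[0,0,0],[0,0,0],1],
])

```text
time_s: 31.55
eef_pos: [587.8, 130.9, 173.0]
eef_rot: [3.141, 0.001, 3.107]
force: [-0.3, 0.3, -0.8]
gripper_width: 0.188
grip_force: 20.0
```

```bash
python3 -c "
from look import *
place([587.2,133.5,74],73.6)"
```

```text
bone [587.8 130.9  99.4] tool shift mm [ 0.8  2.6 25.4] width 0.18750473160852882
tool z [ 0.001  0.    -1.   ] down 10mm = [ 0.01 -0.   10.  ]
```

Request:
step_arm([
  [[0,0,0],[0,0.05,0.26],1],
  [[0,0,0],[0,0,0.15],1],
  [[0,0,0],[0,0,0.06],1],
  [[0,0,0],[0,0,0.02],1],
  [[0,0,0],[0,0,0],1],
])

```text
time_s: 32.17
eef_pos: [587.7, 133.7, 148.1]
eef_rot: [3.142, 0.0, 3.108]
force: [-0.8, -0.6, -1.1]
gripper_width: 0.184
grip_force: 20.0
```

Request:
step_arm([
  [[0,0,0],[0,0,0],0.3],
  [[0,0,0],[0,0,0],0.3],
  [[0,0,0],[0,0,0],0.3],
  [[0,0,0],[0,0,-0.3],0.3],
  [[0,0,0],[0,0,-0.8],0.3],
])

```text
time_s: 32.8
eef_pos: [587.0, 133.6, 203.1]
eef_rot: [-3.141, -0.003, 3.108]
force: [-0.4, -0.2, 0.3]
gripper_width: 0.352
grip_force: 0.0
```

Request:
step_arm([
  [[0,0,0],[0.45,-0.97,0],0],
  [[0,0,0],[0.45,-0.97,0],0],
  [[0,0,0],[0.45,-0.97,0],0],
  [[0,0,0],[0.45,-0.97,0],0],
  [[0,0,0],[0.45,-0.97,0],0],
])

```text
time_s: 33.42
eef_pos: [466.4, -106.3, 204.2]
eef_rot: [-3.141, 0.002, 3.108]
force: [1.1, 0.3, 0.5]
gripper_width: 0.501
grip_force: 0.0
```

Request:
step_arm([
  [[0,0,0],[0.45,-0.97,0],0],
  [[0,0,0],[0.45,-0.97,0],0],
  [[0,0,0],[0.45,-0.97,0],0],
  [[0,0,0],[0.45,-0.97,0],0],
  [[0,0,0],[0.45,-0.97,0],0],
])

```text
time_s: 34.05
eef_pos: [345.5, -345.1, 204.2]
eef_rot: [-3.14, 0.001, 3.108]
force: [0.7, -0.1, 0.0]
gripper_width: 0.502
grip_force: 0.0
```

```bash
python3 -c "
from look import *
c=snap(); print('tray');bones2(c); shift(546,-362.6,94)
cv2.imwrite('pics/t5.png',cv2.resize(c['img'][130:260,180:470,::-1],None,fx=2.7,fy=2.7,interpolation=cv2.INTER_CUBIC))"
```

```text
tray
dark mid [ 545.9 -362.7] len 157.2 ang -0.048
pale mid [ 499.2 -432.8] len 160.8 ang -0.156
pose [ 343.7 -349.4  204.4] [-3.138e+00  1.000e-03  3.106e+00]
tool dx,dy,dz mm -202.7 -6.0 110.4
```

Request:
step_arm([
  [[0,0,0],[-0.8,0,0.2],0],
  [[0,0,0],[-0.8,0,0.2],0],
  [[0,0,0],[-0.8,0,0.3],0],
  [[0,0,0],[-0.8,0,0.3],0],
  [[0,0,0.12],[-0.75,0,0.4],0],
])

```text
time_s: 34.72
eef_pos: [545.6, -350.2, 133.9]
eef_rot: [-3.141, 0.002, 3.096]
force: [-0.2, -0.6, 1.2]
gripper_width: 0.5
grip_force: 0.0
```

Request:
step_arm([
  [[0,0,0],[0,0,0],0],
  [[0,0,0],[0,0,0],0],
  [[0,0,0],[0,0,0],0],
  [[0,0,0],[0,0,0],0],
  [[0,0,0],[0,0,0],0],
])

```text
time_s: 35.35
eef_pos: [543.5, -350.2, 133.5]
eef_rot: [-3.141, 0.0, 3.095]
force: [0.5, 0.7, -0.1]
gripper_width: 0.503
grip_force: 0.0
```

```bash
python3 -c "
from look import *
shift(546,-362.7,94)"
```

```text
pose [ 543.5 -350.2  133.5] [-3.141  0.     3.095]
tool dx,dy,dz mm -3.0 -12.3 39.5
```

View pics/t5.png

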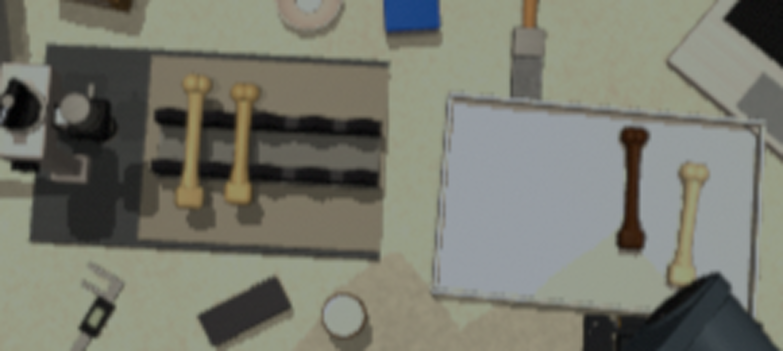

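Two bones lie in the first two notch pairs, and the dark bone is at crop (632,188). I'll grasp it now.

Request:
step_arm([
  [[0,0,0],[-0.06,-0.25,0],0],
  [[0,0,0],[0,0,0.5],0],
  [[0,0,0],[0,0,0.29],0],
  [[0,0,0],[0,0,0],0.2],
  [[0,0,0],[0,0,0],1],
], newtons=20)

```text
time_s: 35.98
eef_pos: [546.5, -363.0, 94.1]
eef_rot: [-3.141, 0.001, 3.096]
force: [0.2, -0.3, -0.0]
gripper_width: 0.34
grip_force: 0.0
```

Request:
step_arm([
  [[0,0,0],[0,0,0],1],
  [[0,0,0],[0,0,0],1],
  [[0,0,0],[0,0,0],1],
  [[0,0,0],[0,0,0],1],
  [[0,0,0],[0,0,0],1],
], newtons=20)

```text
time_s: 36.6
eef_pos: [546.5, -362.9, 94.2]
eef_rot: [-3.141, 0.001, 3.096]
force: [-0.8, 0.6, 6.3]
gripper_width: 0.187
grip_force: 20.0
```

Request:
step_arm([
  [[0,0,0],[0,0,-0.2],1],
  [[0,0,0],[0,0,-0.5],1],
  [[0,0,-0.12],[0,0,-0.7],1],
  [[0,0,0],[0,0,-0.6],1],
  [[0,0,0],[0,0,-0.2],1],
])

```text
time_s: 37.22
eef_pos: [546.5, -362.9, 205.5]
eef_rot: [-3.14, 0.002, 3.108]
force: [-0.2, 0.6, -0.5]
gripper_width: 0.191
grip_force: 20.0
```

```bash
python3 -c "
from look import *
place([585.2,73.5,120])"
```

```text
bone [ 546.7 -363.   130.9] tool shift mm [-23.8 437.6  10.3] width 0.19052936179647628
tool z [ 0.002 -0.002 -1.   ] down 10mm = [ 0.02  0.02 10.  ]
```

Request:
step_arm([
  [[0,0,0],[-0.05,0.5,0],1],
  [[0,0,0],[-0.05,0.95,0],1],
  [[0,0,0],[-0.05,0.95,0],1],
  [[0,0,0],[-0.05,0.95,0],1],
  [[0,0,0],[-0.05,0.95,0],1],
])

```text
time_s: 37.85
eef_pos: [565.1, -145.4, 202.2]
eef_rot: [3.141, -0.002, 3.108]
force: [1.6, 0.1, -0.8]
gripper_width: 0.188
grip_force: 20.0
```

Request:
step_arm([
  [[0,0,0],[-0.05,0.95,0],1],
  [[0,0,0],[-0.05,0.95,0],1],
  [[0,0,0],[-0.05,0.95,0],1],
  [[0,0,0],[-0.05,0.95,0],1],
  [[0,0,0],[0,0.65,0],1],
])

```text
time_s: 38.48
eef_pos: [582.2, 76.8, 202.1]
eef_rot: [3.142, -0.002, 3.109]
force: [-0.1, 0.1, -1.7]
gripper_width: 0.187
grip_force: 20.0
```

Request:
step_arm([
  [[0,0,0],[0,0,0.3],1],
  [[0,0,0],[0,0,0.3],1],
  [[0,0,0],[0,0,0],1],
  [[0,0,0],[0,0,0],1],
  [[0,0,0],[0,0,0],1],
])

```text
time_s: 39.1
eef_pos: [583.7, 73.4, 174.0]
eef_rot: [3.142, 0.001, 3.107]
force: [-0.6, -0.4, -1.0]
gripper_width: 0.188
grip_force: 20.0
```

```bash
python3 -c "
from look import *
place([585.2,73.5,74],75.2)"
```

```text
bone [583.7  73.4  98.8] tool shift mm [-1.5  0.2 24.8] width 0.1883466435466859
tool z [ 0.001  0.    -1.   ] down 10mm = [ 0.01 -0.   10.  ]
```

Request:
step_arm([
  [[0,0,0],[-0.03,0,0.26],1],
  [[0,0,0],[0,0,0.15],1],
  [[0,0,0],[0,0,0.06],1],
  [[0,0,0],[0,0,0.02],1],
  [[0,0,0],[0,0,0],1],
])

```text
time_s: 39.72
eef_pos: [584.9, 73.8, 149.2]
eef_rot: [-3.142, -0.0, 3.108]
force: [-1.4, -0.5, 0.6]
gripper_width: 0.188
grip_force: 20.0
```

Request:
step_arm([
  [[0,0,0],[0,0,0],0.3],
  [[0,0,0],[0,0,0],0.3],
  [[0,0,0],[0,0,0],0.3],
  [[0,0,0],[0,0,-0.3],0.3],
  [[0,0,0],[0,0,-0.8],0.3],
])

```text
time_s: 40.35
eef_pos: [584.3, 73.7, 204.1]
eef_rot: [-3.141, -0.003, 3.108]
force: [0.8, 1.0, -0.0]
gripper_width: 0.349
grip_force: 0.0
```

Request:
step_arm([
  [[0,0,0],[0.45,-0.84,0],0],
  [[0,0,0],[0.45,-0.84,0],0],
  [[0,0,0],[0.45,-0.84,0],0],
  [[0,0,0],[0.45,-0.84,0],0],
  [[0,0,0],[0.45,-0.84,0],0],
])

```text
time_s: 40.98
eef_pos: [464.8, -133.6, 205.1]
eef_rot: [-3.141, 0.001, 3.108]
force: [1.3, -0.1, -0.3]
gripper_width: 0.498
grip_force: 0.0
```

Request:
step_arm([
  [[0,0,0],[0.45,-0.84,0],0],
  [[0,0,0],[0.45,-0.84,0],0],
  [[0,0,0],[0.45,-0.84,0],0],
  [[0,0,0],[0.45,-0.84,0],0],
  [[0,0,0],[0.45,-0.84,0],0],
])

```text
time_s: 41.6
eef_pos: [345.1, -339.9, 205.2]
eef_rot: [-3.14, 0.001, 3.108]
force: [1.0, 0.5, 0.0]
gripper_width: 0.499
grip_force: 0.0
```

```bash
python3 -c "
from look import *
c=snap(); print('tray');bones2(c); shift(499.5,-432.8,94)
cv2.imwrite('pics/t6.png',cv2.resize(c['img'][130:260,180:470,::-1],None,fx=2.7,fy=2.7,interpolation=cv2.INTER_CUBIC))"
```

```text
tray
pale mid [ 500.6 -432.9] len 158.0 ang -0.16
pose [ 343.3 -343.5  205.3] [-3.139e+00  1.000e-03  3.106e+00]
tool dx,dy,dz mm -159.2 -83.7 111.3
```

Request:
step_arm([
  [[0,0,0],[-0.8,-0.41,0.2],0],
  [[0,0,0],[-0.8,-0.41,0.3],0],
  [[0,0,0],[-0.8,-0.41,0.3],0],
  [[0,0,0],[-0.78,-0.41,0.3],0],
  [[0,0,0.6],[0,0,0.3],0],
])

```text
time_s: 42.28
eef_pos: [504.2, -426.7, 134.3]
eef_rot: [-3.14, 0.002, 3.047]
force: [-0.1, 0.7, -0.7]
gripper_width: 0.499
grip_force: 0.0
```

Request:
step_arm([
  [[0,0,0.61],[0,0,0],0],
  [[0,0,0],[0,0,0],0],
  [[0,0,0],[0,0,0],0],
  [[0,0,0],[0,0,0],0],
  [[0,0,0],[0,0,0],0],
])

```text
time_s: 42.9
eef_pos: [502.0, -425.7, 134.3]
eef_rot: [-3.141, 0.0, 2.987]
force: [0.9, -0.5, 0.3]
gripper_width: 0.497
grip_force: 0.0
```

```bash
python3 -c "
from look import *
shift(500.3,-432.9,94)"
```

```text
pose [ 502.  -425.7  134.3] [-3.141  0.     2.987]
tool dx,dy,dz mm 0.6 -7.3 40.3
```

View pics/t6.png

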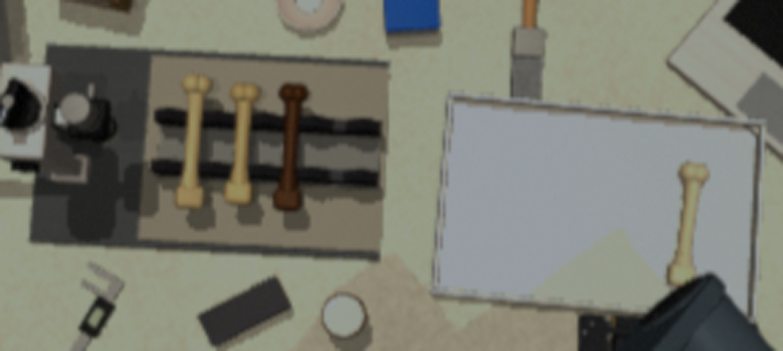

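Three bones lie in their notches, the dark one at crop (291,147). The last, cream, is at crop (688,222).

Request:
step_arm([
  [[0,0,0],[0,-0.15,0],0],
  [[0,0,0],[0,0,0.5],0],
  [[0,0,0],[0,0,0.3],0],
  [[0,0,0],[0,0,0],0.2],
  [[0,0,0],[0,0,0],1],
], newtons=20)

```text
time_s: 43.52
eef_pos: [501.1, -433.4, 94.7]
eef_rot: [-3.141, 0.001, 2.987]
force: [-0.2, 0.0, 1.1]
gripper_width: 0.342
grip_force: 0.0
```

Request:
step_arm([
  [[0,0,0],[0,0,0],1],
  [[0,0,0],[0,0,0],1],
  [[0,0,0],[0,0,0],1],
  [[0,0,0],[0,0,0],1],
  [[0,0,0],[0,0,0],1],
], newtons=20)

```text
time_s: 44.15
eef_pos: [501.1, -433.3, 94.7]
eef_rot: [-3.141, 0.001, 2.987]
force: [-1.2, 0.4, 6.4]
gripper_width: 0.184
grip_force: 20.0
```

Request:
step_arm([
  [[0,0,0],[0,0,-0.2],1],
  [[0,0,0],[0,0,-0.5],1],
  [[0,0,-0.6],[0,0,-0.7],1],
  [[0,0,-0.61],[0,0,-0.6],1],
  [[0,0,0],[0,0,-0.2],1],
])

```text
time_s: 44.78
eef_pos: [501.2, -433.5, 206.1]
eef_rot: [-3.14, 0.002, 3.107]
force: [-0.2, -0.1, -0.6]
gripper_width: 0.186
grip_force: 20.0
```

```bash
python3 -c "
from look import *
place([583.2,13.5,120])"
```

```text
bone [ 501.3 -433.6  131.5] tool shift mm [-66.5 449.7  10.8] width 0.18623637969651036
tool z [ 0.002 -0.002 -1.   ] down 10mm = [ 0.02  0.02 10.  ]
```

Request:
step_arm([
  [[0,0,0],[-0.1,0.6,0],1],
  [[0,0,0],[-0.15,0.97,0],1],
  [[0,0,0],[-0.15,0.97,0],1],
  [[0,0,0],[-0.15,0.97,0],1],
  [[0,0,0],[-0.15,0.97,0],1],
])

```text
time_s: 45.4
eef_pos: [543.2, -208.8, 203.3]
eef_rot: [3.141, -0.001, 3.106]
force: [0.8, -0.7, -0.6]
gripper_width: 0.189
grip_force: 20.0
```

Request:
step_arm([
  [[0,0,0],[-0.15,0.97,0],1],
  [[0,0,0],[-0.15,0.97,0],1],
  [[0,0,0],[-0.15,0.97,0],1],
  [[0,0,0],[-0.15,0.97,0],1],
  [[0,0,0],[-0.03,0.64,0],1],
])

```text
time_s: 46.02
eef_pos: [582.3, 16.4, 203.2]
eef_rot: [3.142, -0.001, 3.107]
force: [0.8, 0.0, -0.5]
gripper_width: 0.184
grip_force: 20.0
```

Request:
step_arm([
  [[0,0,0],[0,0,0.3],1],
  [[0,0,0],[0,0,0.3],1],
  [[0,0,0],[0,0,0],1],
  [[0,0,0],[0,0,0],1],
  [[0,0,0],[0,0,0],1],
])

```text
time_s: 46.65
eef_pos: [582.7, 13.9, 174.5]
eef_rot: [-3.142, 0.001, 3.107]
force: [-0.4, -0.4, -0.0]
gripper_width: 0.188
grip_force: 20.0
```

```bash
python3 -c "
from look import *
place([583.2,13.5,74],75.7)"
```

```text
bone [582.8  13.9  98.8] tool shift mm [-0.4 -0.4 24.8] width 0.18800951554465847
tool z [ 0.001 -0.    -1.   ] down 10mm = [ 0.01  0.   10.  ]
```

Request:
step_arm([
  [[0,0,0],[0,0,0.26],1],
  [[0,0,0],[0,0,0.15],1],
  [[0,0,0],[0,0,0.06],1],
  [[0,0,0],[0,0,0.02],1],
  [[0,0,0],[0,0,0],1],
])

```text
time_s: 47.28
eef_pos: [582.5, 14.4, 149.7]
eef_rot: [-3.142, -0.0, 3.108]
force: [-1.9, -1.1, 2.7]
gripper_width: 0.187
grip_force: 20.0
```

Request:
step_arm([
  [[0,0,0],[0,0,0],0.3],
  [[0,0,0],[0,0,0],0.3],
  [[0,0,0],[0,0,0],0.3],
  [[0,0,0],[0,0,-0.3],0.3],
  [[0,0,0],[0,0,-0.8],0.3],
])

```text
time_s: 47.9
eef_pos: [581.9, 14.4, 204.6]
eef_rot: [3.142, -0.003, 3.108]
force: [1.0, 0.4, 0.1]
gripper_width: 0.351
grip_force: 0.0
```

Request:
step_arm([
  [[0,0,0],[0.9,-0.7,0],0],
  [[0,0,0],[0.9,-0.7,0],0],
  [[0,0,0],[0.9,-0.7,0],0],
  [[0,0,0],[0.9,-0.7,0],0],
  [[0,0,0],[0.9,-0.7,0],0],
])

```text
time_s: 48.52
eef_pos: [350.5, -153.8, 205.5]
eef_rot: [-3.141, 0.002, 3.108]
force: [1.0, -1.2, -0.6]
gripper_width: 0.502
grip_force: 0.0
```

Request:
step_arm([
  [[0,0,1],[0,0,-0.8],0],
  [[0,0,1],[0,0,-0.8],0],
  [[0,0,1],[0,0,-0.8],0],
  [[0,0,1],[0,0,-0.8],0],
  [[0,0,1],[0,0,-0.6],0],
])

```text
time_s: 49.15
eef_pos: [351.5, -152.8, 397.2]
eef_rot: [3.142, 0.003, 2.604]
force: [-0.0, -0.2, 0.4]
gripper_width: 0.5
grip_force: 0.0
```

```bash
python3 -c "
from look import *
c=snap(); pose(); s=snap('side')
cv2.imwrite('pics/t7.png',cv2.resize(c['img'][140:240,170:330,::-1],None,fx=5,fy=5,interpolation=cv2.INTER_CUBIC))
cv2.imwrite('pics/s7.png',cv2.resize(s['img'][60:260,260:420,::-1],None,fx=3,fy=3,interpolation=cv2.INTER_CUBIC))
"
```

```text
pose [ 352.2 -153.2  400.3] [3.142 0.007 2.6  ]
```

View pics/t7.png

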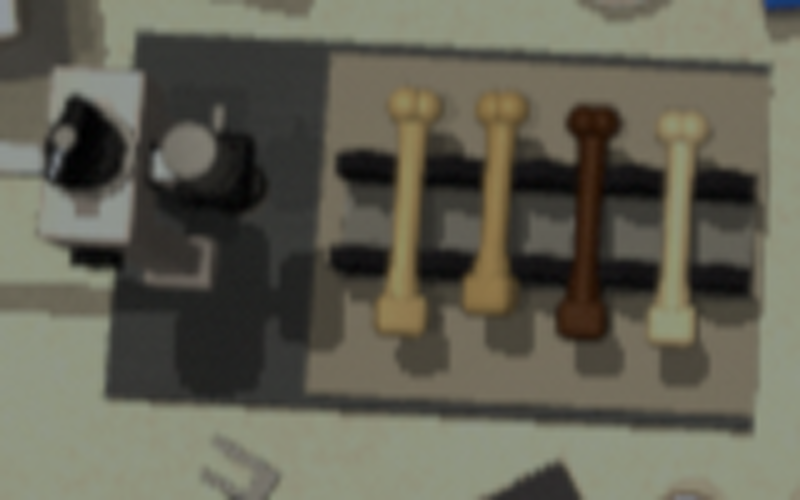

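View pics/s7.png

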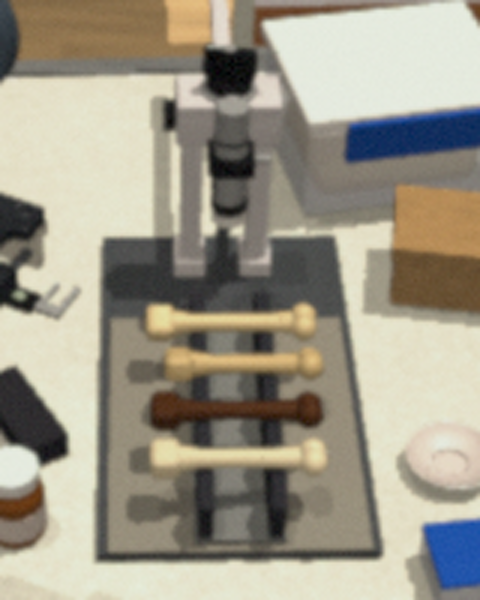

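```bash
python3 -c "
from look import *
c=load('top'); y=-.033; R=np.array([[np.cos(y),-np.sin(y)],[np.sin(y),np.cos(y)]]); O=np.array([586.2,103.5])
f=lambda p,z: ray(c,p[0]/5+170-.4,p[1]/5+140-.4,z)[:2]
for n,a,b in (('iv',(417,88),(400,335)),('tan',(502,91),(486,315)),('dk',(594,104),(581,340)),('cr',(683,112),(672,344))):
    A,B=f(a,74),f(b,74); d=A-B; print(n,((A+B)/2).round(1),'rests',(R.T@((A+B)/2-O)).round(1),'len',np.linalg.norm(d).round(1),'ang',(np.arctan2(d[1],d[0])-y).round(3))
b=f((188,150),262); print('barrel',b); shift(b[0],b[1],400)"
```

```text
iv [590.8 192. ] rests [ 1.6 88.6] len 167.0 ang -0.002
tan [597.2 135.2] rests [10.  32.1] len 151.7 ang -0.01
dk [585.3  72.6] rests [  0.2 -30.9] len 159.4 ang 0.001
cr [582.1  12.6] rests [ -1.1 -91. ] len 156.6 ang 0.003
barrel [592.95744886 289.43903285]
pose [ 352.1 -153.2  398.1] [3.142 0.006 2.606]
tool dx,dy,dz mm 18.9 503.5 -1.9
```

All four bones lie in notch pairs of their own. The tan one sits about 10 mm off midway, within the 20 mm limit. The dark bone's middle is at (585,73). Now to the barrel, with the gripper closing along the stand's x.

Request:
step_arm([
  [[0,0,1],[0,0,0],-1],
  [[0,0,1],[0,0,0],-1],
  [[0,0,1],[0,0,0],-1],
  [[0,0,1],[0,0,0],-1],
  [[0,0,1],[0,0,0],-1],
], newtons=30)

```text
time_s: 49.88
eef_pos: [351.4, -152.7, 394.3]
eef_rot: [-3.141, -0.0, 2.106]
force: [-0.1, 0.1, -0.4]
gripper_width: 0.976
grip_force: 0.0
```

Request:
step_arm([
  [[0,0,1],[0,0,0],-1],
  [[0,0,1],[0,0,0],-1],
  [[0,0,1],[0,0,0],-1],
  [[0,0,1],[0,0,0],-1],
  [[0,0,1],[0,0,0],-1],
])

```text
time_s: 50.5
eef_pos: [351.4, -152.8, 394.2]
eef_rot: [-3.141, -0.0, 1.606]
force: [1.0, -0.9, -0.4]
gripper_width: 1.003
grip_force: 0.0
```

Request:
step_arm([
  [[0,0,0.7],[0,0,0],-1],
  [[0,0,0],[0.9,0.45,0],-1],
  [[0,0,0],[0.9,0.45,0],-1],
  [[0,0,0],[0.9,0.45,0],-1],
  [[0,0,0],[0.9,0.45,0],-1],
])

```text
time_s: 51.12
eef_pos: [447.9, 25.6, 394.4]
eef_rot: [-3.142, 0.0, 1.539]
force: [0.8, -1.2, 0.1]
gripper_width: 0.999
grip_force: 0.0
```

Request:
step_arm([
  [[0,0,0],[0.9,0.45,0],-1],
  [[0,0,0],[0.9,0.45,0],-1],
  [[0,0,0],[0.9,0.45,0],-1],
  [[0,0,0],[0.9,0.45,0],-1],
  [[0,0,0],[0.9,0.45,0],-1],
])

```text
time_s: 51.75
eef_pos: [567.8, 246.7, 394.2]
eef_rot: [-3.141, 0.0, 1.539]
force: [-0.5, -0.8, -0.6]
gripper_width: 0.998
grip_force: 0.0
```

```bash
python3 -c "
from look import *
shift(594.5,288.8,302)"
```

```text
pose [567.8 246.7 394.2] [-3.141  0.     1.539]
tool dx,dy,dz mm 42.9 25.3 92.2
```

Request:
step_arm([
  [[0,0,0],[0.43,0.25,0],-1],
  [[0,0,0],[0.43,0.25,0],-1],
  [[0,0,0],[0,0,0.6],-1],
  [[0,0,0],[0,0,0.6],-1],
  [[0,0,0],[0,0,0.64],-1],
], newtons=30)

```text
time_s: 52.38
eef_pos: [593.6, 287.2, 301.3]
eef_rot: [-3.141, 0.0, 1.539]
force: [0.3, -0.1, 0.5]
gripper_width: 0.999
grip_force: 0.0
```

Request:
step_arm([
  [[0,0,0],[0,0,0],1],
  [[0,0,0],[0,0,0],1],
  [[0,0,0],[0,0,0],1],
  [[0,0,0],[0,0,0],1],
  [[0,0,0],[0,0,0],1],
])

```text
time_s: 53.0
eef_pos: [594.0, 287.3, 303.0]
eef_rot: [3.141, -0.0, 1.538]
force: [0.1, 0.1, -0.2]
gripper_width: 0.515
grip_force: 0.0
```

Request:
step_arm([
  [[0,0,0],[0,0,0],1],
  [[0,0,0],[0,0,0],1],
  [[0,0,0],[0,0,0],1],
  [[0,0,0],[0,0,0],1],
  [[0,0,0],[0,0,0],1],
])

```text
time_s: 53.62
eef_pos: [593.4, 287.4, 302.6]
eef_rot: [-3.14, 0.0, 1.538]
force: [-6.2, -1.5, 2.5]
gripper_width: 0.353
grip_force: 30.0
```

Request:
step_arm([
  [[0,0,0],[-0.2,0,0],1],
  [[0,0,0],[-0.4,0,0],1],
  [[0,0,0],[-0.4,0,0],1],
  [[0,0,0],[-0.4,0,0],1],
  [[0,0,0],[-0.4,0,0],1],
])

```text
time_s: 54.25
eef_pos: [590.1, 197.4, 302.6]
eef_rot: [-3.14, -0.001, 1.538]
force: [-6.4, 3.9, 2.7]
gripper_width: 0.352
grip_force: 30.0
```

Request:
step_arm([
  [[0,0,0],[-0.4,0,0],1],
  [[0,0,0],[-0.4,0,0],1],
  [[0,0,0],[-0.4,0,0],1],
  [[0,0,0],[-0.4,0,0],1],
  [[0,0,0],[-0.4,0,0],1],
])

```text
time_s: 54.88
eef_pos: [586.4, 97.4, 302.5]
eef_rot: [-3.138, -0.001, 1.538]
force: [-9.7, 3.9, 5.3]
gripper_width: 0.347
grip_force: 30.0
```

Request:
step_arm([
  [[0,0,0],[-0.3,0,0],1],
  [[0,0,0],[-0.2,0,0],1],
  [[0,0,0],[0,0,0],1],
  [[0,0,0],[0,0,0],1],
  [[0,0,0],[0,0,0],1],
])

```text
time_s: 55.5
eef_pos: [585.5, 72.1, 302.5]
eef_rot: [-3.138, 0.001, 1.538]
force: [-13.0, -1.9, 6.5]
gripper_width: 0.356
grip_force: 30.0
```

Request:
step_arm([
  [[0,0,0],[0,0,0],-1],
  [[0,0,0],[0,0,0],-1],
  [[0,0,0],[0,0,0],-1],
  [[0,0,0],[0,0,-0.5],-1],
  [[0,0,0],[0,0,-0.9],-1],
])

```text
time_s: 56.12
eef_pos: [586.5, 72.4, 372.0]
eef_rot: [-3.139, 0.0, 1.538]
force: [-0.1, -0.4, 0.8]
gripper_width: 0.841
grip_force: 0.0
```

Request:
step_arm([
  [[0,0,0],[0,0,-0.7],-1],
  [[0,0,0],[0.94,0.01,0],-1],
  [[0,0,0],[0.94,0.01,0],-1],
  [[0,0,0],[0.94,0.01,0],-1],
  [[0,0,0],[0.94,0.01,0],-1],
])

```text
time_s: 56.75
eef_pos: [595.0, 261.8, 407.5]
eef_rot: [3.141, -0.0, 1.538]
force: [-0.3, 0.1, 0.3]
gripper_width: 1.002
grip_force: 0.0
```

Request:
step_arm([
  [[0,0,0],[0.94,0.01,0],-1],
  [[0,0,0],[0.94,0.01,0],-1],
  [[0,0,-0.9],[0,0,0],-1],
  [[0,0,-0.9],[0,0,0],-1],
  [[0,0,-0.9],[0,0,0],-1],
])

```text
time_s: 57.38
eef_pos: [599.2, 354.4, 407.3]
eef_rot: [-3.142, 0.0, 1.811]
force: [-0.2, 1.2, 0.0]
gripper_width: 1.002
grip_force: 0.0
```

Request:
step_arm([
  [[0,0,-0.9],[0,0,0],-1],
  [[0,0,-0.9],[0,0,0],-1],
  [[0,0,-0.9],[0,0,0],-1],
  [[0,0,-0.9],[0,0,0],-1],
  [[0,0,-0.9],[0,0,0],-1],
])

```text
time_s: 58.0
eef_pos: [599.2, 354.2, 407.4]
eef_rot: [3.141, 0.0, 2.261]
force: [-0.2, 0.1, -0.6]
gripper_width: 1.004
grip_force: 0.0
```

Request:
step_arm([
  [[0,0,-0.9],[0,0,0],-1],
  [[0,0,-0.9],[0,0,0],-1],
  [[0,0,-0.9],[0,0,0],-1],
  [[0,0,-0.9],[0,0,0],-1],
  [[0,0,-0.97],[0,0,0],-1],
])

```text
time_s: 58.62
eef_pos: [599.2, 354.2, 407.4]
eef_rot: [3.142, 0.0, 2.718]
force: [0.5, 0.1, -1.0]
gripper_width: 1.0
grip_force: 0.0
```

```bash
python3 -c "
from look import *
shift(597.3,354.3,340); s=snap('side')
cv2.imwrite('pics/s8.png',cv2.resize(s['img'][60:260,220:420,::-1],None,fx=3,fy=3,interpolation=cv2.INTER_CUBIC))"
```

```text
pose [599.2 354.2 407.4] [3.142 0.    2.718]
tool dx,dy,dz mm 1.8 -0.7 67.4
```

View pics/s8.png

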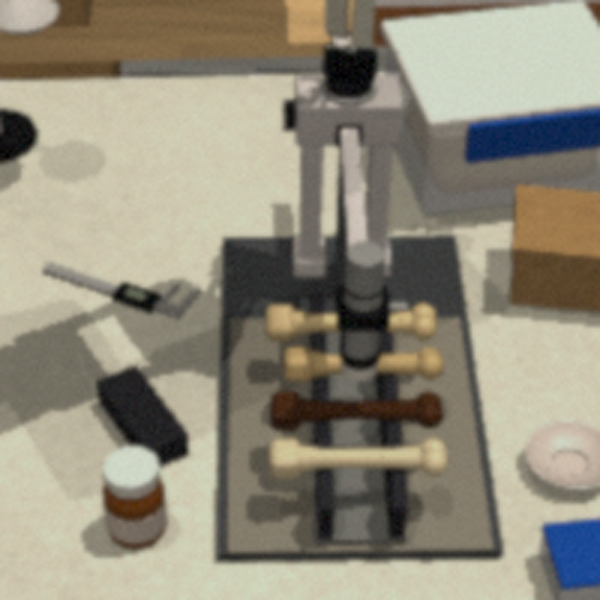

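Request:
step_arm([
  [[0,0,-0.88],[0.02,0,0],-0.4],
  [[0,0,-0.88],[0.02,0,0],-0.4],
  [[0,0,0],[0,0,0.6],-0.4],
  [[0,0,0],[0,0,0.5],-0.4],
  [[0,0,0],[0,0,0.24],-0.4],
], newtons=60)

```text
time_s: 59.3
eef_pos: [597.1, 354.8, 339.1]
eef_rot: [-3.14, -0.001, 2.89]
force: [-1.0, 0.2, -0.4]
gripper_width: 0.701
grip_force: 0.0
```

Request:
step_arm([
  [[0,0,0],[0,0,0],1],
  [[0,0,0],[0,0,0],1],
  [[0,0,0],[0,0,0],1],
  [[0,0,0],[0,0,0],1],
  [[0,0,0],[0,0,0],1],
])

```text
time_s: 59.92
eef_pos: [597.3, 354.9, 340.8]
eef_rot: [3.141, 0.0, 2.891]
force: [-0.2, 0.2, 0.3]
gripper_width: 0.206
grip_force: 0.0
```

Request:
step_arm([
  [[0,0,0],[0,0,0],1],
  [[0,0,0],[0,0,0],1],
  [[0,0,0],[0,0,0],1],
  [[0,0,0],[0,0,0],1],
  [[0,0,0],[0,0,0],1],
])

```text
time_s: 60.55
eef_pos: [597.3, 355.1, 340.7]
eef_rot: [3.141, 0.0, 2.891]
force: [1.8, 2.7, 1.0]
gripper_width: 0.148
grip_force: 60.0
```

```bash
python3 -c "
from look import *
s=load('side'); g=lambda u,v,z: ray(s,u/3+220-.33,v/3+60-.33,z)
print('lens',g(360,353,126),'top',g(366,256,262),'dark',g(356,409,74)); print(proj(s,[585.3,72.6,126]), 'crop',(proj(s,[585.3,72.6,126])-[220,60])*3,(proj(s,[585.3,72.6,262])-[220,60])*3); pose()"
```

```text
lens [586.9943492   96.59842849 126.        ] top [584.08813499  70.79645276 262.        ] dark [583.58802756  76.15022481  74.        ]
[339.83668005 183.49038414] crop [359.51004014 370.47115241] [366.26028081 253.57127688]
pose [597.3 355.1 340.7] [3.141 0.    2.891]
```

Request:
step_arm([
  [[0,0,0.8],[0,0,0],1],
  [[0,0,1],[0,0,0],1],
  [[0,0,1],[0,0,0],1],
  [[0,0,1],[0,0,0],1],
  [[0,0,1],[0,0,0],1],
])

```text
time_s: 61.18
eef_pos: [597.1, 354.6, 340.6]
eef_rot: [-3.14, 0.0, 2.408]
force: [-0.9, -1.0, 2.3]
gripper_width: 0.146
grip_force: 60.0
```

Request:
step_arm([
  [[0,0,1],[0,0,0],1],
  [[0,0,1],[0,0,0],1],
  [[0,0,1],[0,0,0],1],
  [[0,0,1],[0,0,0],1],
  [[0,0,1],[0,0,0],1],
])

```text
time_s: 61.8
eef_pos: [596.7, 354.3, 340.7]
eef_rot: [-3.139, 0.001, 1.908]
force: [-5.3, -3.5, 4.8]
gripper_width: 0.147
grip_force: 60.1
```

Request:
step_arm([
  [[0,0,1],[0,0,0],1],
  [[0,0,1],[0,0,0],1],
  [[0,0,0.6],[0,0,0],1],
  [[0,0,0],[0,0,0],1],
  [[0,0,0],[0,0,0],1],
])

```text
time_s: 62.42
eef_pos: [596.4, 354.2, 340.6]
eef_rot: [-3.138, 0.002, 1.651]
force: [-7.3, -3.1, 5.1]
gripper_width: 0.148
grip_force: 60.0
```

Release, lift, back off and check.

Request:
step_arm([
  [[0,0,0],[0,0,0],-0.2],
  [[0,0,0],[0,0,0],-0.2],
  [[0,0,0],[0,0,0],-0.2],
  [[0,0,0],[0,0,-0.5],-0.2],
  [[0,0,0],[0,0,-0.9],-0.2],
])

```text
time_s: 63.05
eef_pos: [597.1, 354.7, 409.7]
eef_rot: [-3.138, 0.001, 1.651]
force: [0.8, 0.5, 1.3]
gripper_width: 0.587
grip_force: 0.0
```

Request:
step_arm([
  [[0,0,0],[0,-0.8,-0.4],-0.2],
  [[0,0,0],[0,-0.8,-0.2],-0.2],
  [[0,0,0],[0,-0.9,0],-0.2],
  [[0,0,0],[0,-0.9,0],-0.2],
  [[0,0,0],[0,-0.9,0],-0.2],
])

```text
time_s: 63.68
eef_pos: [381.5, 337.4, 440.6]
eef_rot: [3.141, -0.0, 1.651]
force: [-0.2, -0.3, 1.1]
gripper_width: 0.601
grip_force: 0.0
```

Request:
step_arm([
  [[0,0,0],[0,0,0],0],
  [[0,0,0],[0,0,0],0],
  [[0,0,0],[0,0,0],0],
  [[0,0,0],[0,0,0],0],
  [[0,0,0],[0,0,0],0],
])

```text
time_s: 64.3
eef_pos: [383.3, 337.7, 440.3]
eef_rot: [-3.141, 0.0, 1.65]
force: [-0.4, 0.8, 0.8]
gripper_width: 0.504
grip_force: 0.0
```

```bash
python3 -c "
from look import *
c=snap(); pose()
cv2.imwrite('pics/t9.png',cv2.resize(c['img'][140:240,170:330,::-1],None,fx=5,fy=5,interpolation=cv2.INTER_CUBIC))"
```

```text
pose [383.2 337.7 440.4] [-3.141  0.     1.651]
```

View pics/t9.png

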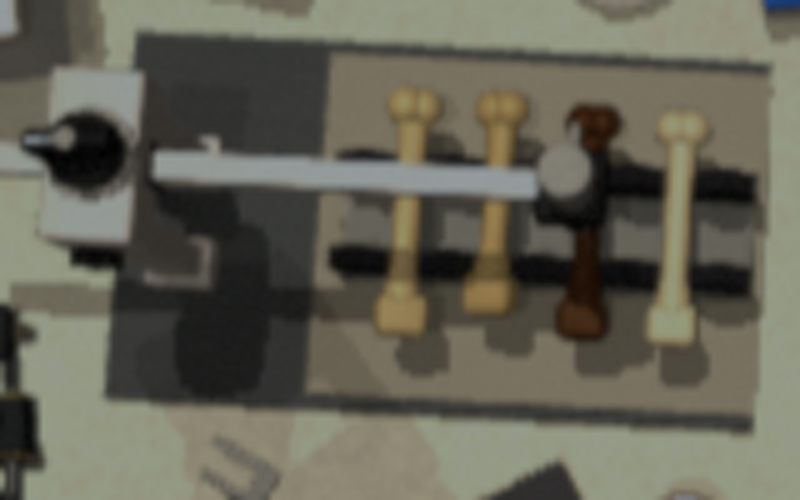

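```bash
python3 -c "
from look import *
c=load('top'); b=ray(c,566/5+170-.4,167/5+140-.4,262); print(b)
from bench import job
if np.hypot(b[0]-585.3,b[1]-72.6)<12: print(job.hand_in())"
```

```text
[586.20192278  72.77453535 262.        ]
the job is handed in; nothing more can be done
None
```

The job is handed in with no verdict returned: all four bones lie in their own notch pairs (the tan one about 10 mm off midway), the lens is within about 1 mm of the dark bone's middle, and the clamp knob is tightened again.

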